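Load the food tins into the tin lane and lock its lid

ROBOT

A 6-joint arm with a two-finger parallel gripper is mounted at the origin on the work surface. World frame = base frame: x ahead of the robot, y to its left, z up, the work surface at z = 0. Lengths are in m, angles in rad, forces in N, time in s.
With the tool pointing down it reaches from about 0.275 to 1 m from the base axis. Payload 8.4 kg.
Tool frame: the origin (TCP) lies between the finger pads; the fingertips stand 8 mm ahead of it and the grasp point (between the pads) lies 11 mm behind it; z points along the fingers, x is the direction in which the jaws open and shut, and the axes are right-handed (so a half turn about z gives the same grasp; the last joint's range is limited). The gripper opens to 85 mm and grips with 20 to 120 N. Pads are 22 mm wide; open, the fingers measure 114 mm over their backs; the gripper's body (76 mm by 85 mm) begins 54 mm behind the grasp point. The pads swing forward as they close: fully open they stand 13 mm farther back than shut.
Start: joints at [1.12, 0.353, 1.633, -0, 1.155, -0.002], TCP at [0.271, 0.563, 0.239] pointing down, gripper open.
Joint ranges: [-2.63, 2.63], [-0.92, 2.1], [0.06, 2.66], [-1.3, 4.44], [0, 2.69], [-3.02, 3.02]. Speed limits (rad/s): [2.22, 2.22, 2.79, 3.14, 3.14, 3.14].

INTERFACE

Orientations are given as a rotation vector (axis times angle).
In Python, from station import r gives the robot as it stands.
- The arm moves only by the tool arm_command, never from a script. Its argument "deltas" is a list that holds one entry, the list of rows, each a list of 7 numbers: the shift along the tool's x, y, z in m, then the turn, a rotation vector about the tool's x, y, z in degrees, then the finger opening in m, from 0 to 0.0854. In form: [[[tx, ty, tz, ax, ay, az, claw], ...]]. A call has 1 to 5 rows; each row is the pose to reach, as a shift and turn from the pose commanded when the call began, along the tool's axes at that moment; what a row does not reach only later rows make up. A row lasts 1/8 s, in which the tool goes at most 62.5 mm and 10.7 degrees, less where a joint would pass 70% of its speed; a pose out of reach is approached as far as the arm can. A call with a gripper value outside its range is refused whole. The fingers move at their own pace and stop on an object; the grip force is fixed at half the most. Time passes only in rows, so rows that repeat a pose let the fingers close. It gives the time, the measured TCP pose, the force and the opening at its end, in the units of the state.
- r.observe(): the state, without advancing time (a new reading comes with each control period).
- r.read_camera(name): name is "side" or "top"; returns a dict with "pixels" (480x640x3 uint8, blue, green, red), "range_z" (480x640 float32, m along the optical axis (not along the pixel's ray), 0 where there is no reading), "fovy" (degrees; the focal length in pixels is half the picture's height over the tangent of half this angle, whatever the lens; pixels are square), "cx", "cy" (the principal point, pixels), "dist" ([k1, k2, p1, p2, k3] as OpenCV has them; the pictures are not rectified), "extrinsics" (4x4, takes a point from world to camera coordinates). Camera axes: x right, y down, z forward; pixel columns grow to the right and rows downward; lengths in m; the calibration is good to about 2 mm. A picture is of the moment at which its call begins.
- r.close_job(): hands the job in, once; it reports no verdict.
The state is a dict: "time": time; "joints": joint angles; "joint_vel": joint speeds; "joint_efforts": joint torques, N m; "ee_pos": TCP position; "orientation": TCP orientation; "ft_force": force on the tool from outside, world axes, zero at the start; "wrist_torque": the same for the moment, N m; "width": finger opening in m.
Only numpy, scipy, OpenCV 4.12 (cv2) and the standard library are available. Lean on these libraries where they do the work, as an engineer would, in place of code of your own. Each camera call takes 0.05 s, during which the arm holds its last target.

TASK

Pack the tins for the meal delivery: slide every tin standing on the table into the tin lane, without picking it up off the table, so that all stand upright in single file between the guide rails and wholly inside the mouth. Then swing the lid shut and press it until it catches, and give its handle a tug upwards to check that the catch holds (press it again if it gives). Leave the lid caught, and leave the tray, the bowl and the sauce bottle alone.

Things in the scene. Friction and masses are not known exactly. Their poses are not given: they have to be found in the camera images.
- lane: tin lane fixed on the table; origin on the table, mid-lane. y runs along the lane to its open mouth (roughly the robot's left), x across it to the hinge side (roughly away from the robot), z up. Two aluminium rails, 5 mm thick, from y -165 to +200 mm, are 68 mm apart inside (x -34 to +34 mm), 15 to 45 mm above the table. Tins slide on the table itself; five in a row reach from the stop at y = -165 to y = +135 mm
- lane_mouth (a point): middle of the lane's open mouth, on the table, at y = +200 mm in the lane's frame; axes as the lane's
- lane_stop (a point): foot of the stop plate (85 mm tall, 78 mm wide) that closes the lane's other end, at y = -165 mm in the lane's frame; axes as the lane's
- catch (a point): nose of the spring catch that holds the lid, at x -47, y -100, z 92 mm in the lane's frame: a black wedge, 16 mm wide, sloped above (up to 118 mm above the table) and flat below; a small roller under the lid's edge runs over it. Behind it stands its fixed steel post, x -104 to -96, y -122 to -78 mm, 112 mm tall. Moves with the springy nose
- lid_hinge (a point): middle of the hinge line, at x +60, y 0, z 100 mm in the lane's frame, along the lane's y. Two posts carry it (x 61 to 71 mm, 20 mm wide at y = +130 and -130 mm, 104 mm tall). Position only: its axes turn with the lid
- lid (a joint): lid angle, rad: 0 shut (level), 1.9 open, leaning away from the robot. Starts wide open (1.7 to 1.9) and stays there; pushed past upright, it falls by its weight (0.25 kg) and rests ajar, near 0.27, on the catch's slope. A push of some 5 N down near the free edge (up to twice that on the handle, whose bar rubs on what presses it) takes it past the catch. Caught, it lies at about 0 and can be lifted to about 0.06, where the catch stops it
- lid_handle (a point): middle of the lid's handle: a black round bar, 12 mm thick, 100 mm long, parallel to the lane, 100 mm from the hinge, its centre 34 mm above the lid's underside (24 mm clear below the bar); 134 mm above the table when shut. Axes turn with the lid: x from free edge to hinge, y along the lane, z out of its upper face
- lid_edge (a point): middle of the lid's free edge, 119 mm from the hinge; axes as the handle's. The lid is a clear plate with aluminium edges, 4 mm thick, y -170 to +155 mm along the lane, its underside 100 mm above the table when shut
- can1_mid (a point): food tin, plain aluminium cylinder standing upright, 60 mm diameter, 64 mm tall, about 0.2 kg; this point is its centre, 32 mm above its foot, z up along the tin. Absent in some runs (only three to five tins are present)
- can2_mid (a point): food tin, plain aluminium cylinder standing upright, 60 mm diameter, 64 mm tall, about 0.2 kg; this point is its centre, 32 mm above its foot, z up along the tin. Absent in some runs (only three to five tins are present)
- can3_mid (a point): food tin, plain aluminium cylinder standing upright, 60 mm diameter, 64 mm tall, about 0.2 kg; this point is its centre, 32 mm above its foot, z up along the tin. Absent in some runs (only three to five tins are present)
- can4_mid (a point): food tin, plain aluminium cylinder standing upright, 60 mm diameter, 64 mm tall, about 0.2 kg; this point is its centre, 32 mm above its foot, z up along the tin. Absent in some runs (only three to five tins are present)
- can5_mid (a point): food tin, plain aluminium cylinder standing upright, 60 mm diameter, 64 mm tall, about 0.2 kg; this point is its centre, 32 mm above its foot, z up along the tin. Absent in some runs (only three to five tins are present)
- meal_tray: bystander: empty black compartment tray 170 x 220 x 40 mm, origin at the centre of its underside
- bowl: bystander: steel bowl, 120 mm across, 60 mm tall, origin at the centre of its underside
- sauce: bystander: white sauce bottle with a red cap, 60 mm across, 170 mm tall, origin at the centre of its underside
Mind the look-alikes: they are no part of the job. What is shaped like the part that bears can5_mid but blue is not meant. Leave any black look-alike of the part that bears can2_mid alone.

How it is judged:
By the outcome, as a careful person would: the job done as asked, in the order asked, and still so for the second after the job is handed in, with the robot touching nothing.
Of can1, can2, can3, can4, can5 only 3 to 5 are there at a start; the rules pass over those that are not, and their reading is None.
At some moment in a run one of can1, can2, can3, can4, can5 may be knocked a few centimetres aside while the robot is not near it.
Once in a run the grip may slacken for a moment while it holds something.
It also fails if it takes over 210 s, if anything falls off the work surface, if the arm or the gripper's body presses on something with over 40 N, if the wrist force passes 120 N, or if a joint passes its speed limit or range.

## Working session

There is one attempt and no reset: what is moved stays moved. The work goes in short steps, Python scripts to look and compute and a tool call to move; the robot and the scene stay as the last step left them, time stands still between calls to the robot, and variables do not carry over. Pictures are saved under pics/ and viewed, and the job is handed in when it is done.

Besides the shell and the picture viewer there is one more tool, called after "Request:" as name(argument=value, ...) on one line, values as JSON. arm_command: Moves the arm, as the interface text tells. Its arguments: {"type":"object","properties":{"deltas":{"type":"array"}},"required":["deltas"]}

```bash
ls; mkdir -p pics; python3 - <<'E'
from station import r
import cv2
print(r.observe())
for n in("side","top"):
    c=r.read_camera(n); cv2.imwrite(f"pics/{n}0.png",c["pixels"]); print(n,c["fovy"],c["cx"],c["cy"],c["dist"],c["extrinsics"])
E
```

```text
pics
{'time': 0.0, 'joints': array([ 1.11963924e+00,  3.53661268e-01,  1.63412117e+00,  3.71771136e-05,
        1.15519642e+00, -2.40436231e-03]), 'joint_vel': array([ 0.00194525,  0.00016782, -0.00015038, -0.0010849 , -0.00050832,
       -0.00102354]), 'joint_efforts': array([ 5.61619905e-03, -6.05250263e+01, -3.42072165e+01,  3.83500719e-04,
        9.26475768e-03,  6.51742630e-05]), 'ee_pos': array([0.27094428, 0.56271061, 0.23855903]), 'orientation': array([ 2.65943831e+00,  1.67109369e+00, -1.87432918e-03]), 'ft_force': array([-0.80794743,  0.26536905, -0.58211813]), 'wrist_torque': array([0.00314398, 0.05309564, 0.00462587]), 'width': 0.08563918710770477}
side 44.07155388023934 338.81417196729103 233.3820201934897 [0.05768013 0.         0.         0.         0.        ] [[ 0.97692259 -0.21268416 -0.01969022 -0.56163444]
 [-0.14318785 -0.5837121  -0.79923552  0.18171001]
 [ 0.15849132  0.78361064 -0.60069533  1.23477685]
 [ 0.          0.          0.          1.        ]]
top 42.83168485085478 321.3142825928817 247.80330481531598 [-0.15174914  0.          0.          0.          0.        ] [[ 0.00911142 -0.99989586  0.01119168 -0.01452534]
 [-0.99740175 -0.00988739 -0.07135815  0.58302866]
 [ 0.07146138 -0.01051242 -0.99738797  1.43630658]
 [ 0.          0.          0.          1.        ]]
```

View pics/side0.png

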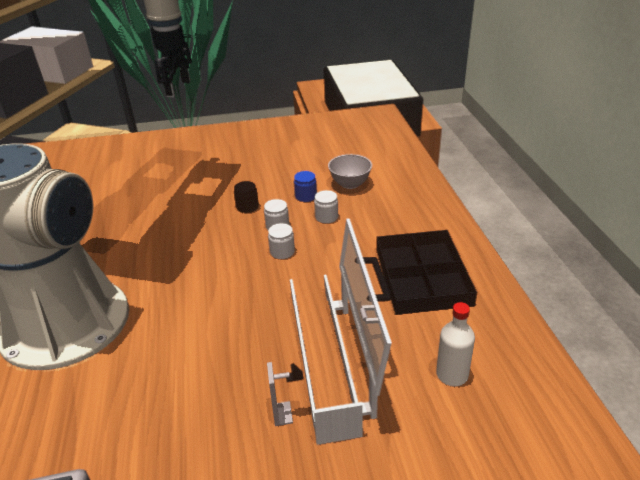

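View pics/top0.png

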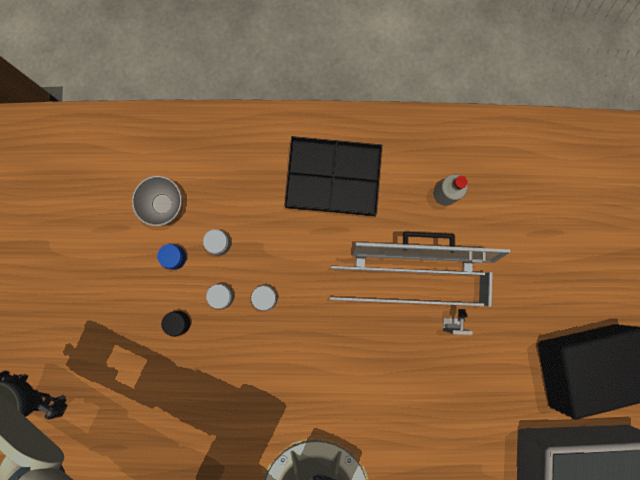

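```bash
cat > h.py <<'E'
from station import r
import cv2, numpy as np
from scipy.spatial.transform import Rotation as R
def cam(n):
    c=r.read_camera(n); h,w=c["range_z"].shape
    f=h/2/np.tan(np.radians(c["fovy"])/2)
    K=np.array([[f,0,c["cx"]],[0,f,c["cy"]],[0,0,1.]])
    u,v=np.meshgrid(np.arange(w),np.arange(h))
    p=cv2.undistortPoints(np.stack([u,v],-1).reshape(-1,1,2).astype(float),K,np.array(c["dist"])).reshape(h,w,2)
    z=c["range_z"]; P=np.dstack([p*z[...,None],z])
    E=c["extrinsics"]; W=(P-E[:3,3])@E[:3,:3]
    W[z==0]=np.nan
    c["W"]=W; c["K"]=K; c["rays"]=np.dstack([p,np.ones_like(z)])@E[:3,:3]; c["o"]=-E[:3,:3].T@E[:3,3]
    return c
def proj(c,p):
    E=c["extrinsics"]; return cv2.projectPoints(np.atleast_2d(np.array(p,float)),cv2.Rodrigues(E[:3,:3])[0],E[:3,3],c["K"],np.array(c["dist"]))[0][:,0]
def tins(c,zl=0.055,zh=0.073,xr=(0.2,0.95),yr=(-0.3,0.6)):
    W=c["W"]; px=c["pixels"].astype(int)
    m=(W[...,2]>zl)&(W[...,2]<zh)&(W[...,0]>xr[0])&(W[...,0]<xr[1])&(W[...,1]>yr[0])&(W[...,1]<yr[1])
    n,l,s,ce=cv2.connectedComponentsWithStats(m.astype(np.uint8))
    out=[]
    for i in range(1,n):
        if s[i,4]<60: continue
        q=W[l==i]; (cx,cy),rad=cv2.minEnclosingCircle(q[:,:2].astype(np.float32))
        out.append((ce[i].round(),s[i,4],np.round([cx,cy,rad,np.median(q[:,2])],4),np.round(q[:,:2].mean(0),4),np.median(px[l==i],0)))
    return out
def st():
    s=r.observe(); print("t",round(s["time"],2),"p",s["ee_pos"].round(4),"w",round(s["width"],4),"F",s["ft_force"].round(1)); M=R.from_rotvec(s["orientation"]).as_matrix(); print(M.round(3)); return s,M
E
python3 - <<'E'
from h import *
for n in("top","side"):
    c=cam(n)
    for t in tins(c): print(n,*t)
    W=c["W"]
    m=(W[...,2]>.035)&(W[...,2]<.053)&(W[...,0]>.3)&(W[...,0]<.6)&(W[...,1]<.12)&(W[...,1]>-.4)
    N,l,s,ce=cv2.connectedComponentsWithStats(m.astype(np.uint8))
    for i in range(1,N):
        if s[i,4]<40: continue
        q=W[l==i]; vx=cv2.fitLine(q[:,:2].astype(np.float32),cv2.DIST_HUBER,0,.001,.001).ravel()
        print(n,s[i],vx.round(4),np.nanmin(q,0).round(4),np.nanmax(q,0).round(4))
    m=(W[...,2]>.078)&(W[...,2]<.1)&(W[...,0]>.3)&(W[...,0]<.6)&(W[...,1]<.12)&(W[...,1]>-.4)
    N,l,s,ce=cv2.connectedComponentsWithStats(m.astype(np.uint8))
    for i in range(1,N):
        if s[i,4]<20: continue
        q=W[l==i]; print("85:",s[i],q.min(0).round(3),q.max(0).round(3),q.mean(0).round(3))
E
```

```text
top [154. 200.] 309 [0.6883 0.3821 0.0609 0.0593] [0.6903 0.3873] [119. 128. 137.]
top [215. 241.] 462 [0.594  0.2394 0.0292 0.0639] [0.594  0.2392] [170. 171. 167.]
top [169. 255.] 455 [0.5579 0.346  0.0292 0.0638] [0.5587 0.3457] [162.  88.  46.]
top [218. 296.] 458 [0.4663 0.2293 0.0287 0.0639] [0.4667 0.2288] [170. 172. 167.]
top [263. 297.] 471 [0.4642 0.1247 0.0294 0.0639] [0.4642 0.1245] [170. 171. 167.]
top [173. 324.] 441 [0.4011 0.3333 0.029  0.0637] [0.4009 0.3334] [39. 40. 41.]
top [330 266 156  40 755] [ 0.1309  0.9914  0.5004 -0.2804] [ 0.4496 -0.397   0.0351] [ 0.5393 -0.0301  0.0523]
85: [488 272   4  35  95] [ 0.448 -0.4    0.078] [ 0.527 -0.393  0.093] [ 0.485 -0.397  0.084]
85: [457 309   8  13  43] [ 0.414 -0.335  0.089] [ 0.442 -0.316  0.1  ] [ 0.427 -0.325  0.094]
side [349. 165.] 195 [0.6856 0.3789 0.0641 0.058 ] [0.6877 0.382 ] [122. 130. 148.]
side [304. 177.] 233 [0.5554 0.3461 0.0315 0.0627] [0.5574 0.3408] [198.  88.  53.]
side [244. 188.] 253 [0.4011 0.3327 0.0313 0.0631] [0.4008 0.3273] [23. 28. 41.]
side [325. 198.] 266 [0.5914 0.2356 0.03   0.0629] [0.
[... 552 characters left out ...]
 11  41] [ 0.2442 -0.9697  0.5614 -0.108 ] [ 0.5587 -0.1171  0.0353] [ 0.5684 -0.0949  0.0523]
side [368 395  10  11  57] [ 0.4118 -0.9113  0.5536 -0.3698] [ 0.5489 -0.375   0.035 ] [ 0.5611 -0.3523  0.0528]
side [314 421  14  11  49] [ 0.9991 -0.0419  0.4598 -0.3991] [ 0.449  -0.3999  0.0351] [ 0.4691 -0.3873  0.0526]
85: [284 370  19  12 109] [ 0.413 -0.337  0.091] [ 0.443 -0.318  0.1  ] [ 0.428 -0.331  0.095]
85: [369 375   5  16  31] [ 0.549 -0.374  0.078] [ 0.553 -0.356  0.097] [ 0.55  -0.366  0.086]
85: [270 387   6  11  44] [ 0.386 -0.351  0.078] [ 0.394 -0.346  0.1  ] [ 0.39  -0.349  0.089]
85: [314 402  48  13 131] [ 0.45  -0.4    0.078] [ 0.527 -0.394  0.089] [ 0.482 -0.398  0.084]
```

```bash
cat >> h.py <<'E'
# lane frame
ly=np.array([.035,.9994,0]); lx=np.array([.9994,-.035,0]); L0=np.array([.4932,-.230,0])
def lane(x,y,z=0): return L0+lx*x+ly*y+np.array([0,0,z])
def tolane(p): d=np.asarray(p)-L0; return np.array([d@lx,d@ly,d[2]])
def goto(p,yaw=None):
    """shift in tool axes & turn about tool z so that tool x aligns with world direction yaw(deg)"""
    s=r.observe(); M=R.from_rotvec(s["orientation"]).as_matrix()
    print("tool shift",(M.T@(np.asarray(p)-s["ee_pos"])).round(4))
    # required downward rotation
    if yaw is not None:
        a=np.radians(yaw); x=np.array([np.cos(a),np.sin(a),0]); z=np.array([0,0,-1.]); T=np.stack([x,np.cross(z,x),z],1)
        print("turn deg",np.degrees(R.from_matrix(M.T@T).as_rotvec()).round(2))
E
python3 - <<'E'
from h import *
s,M=st(); print(s["joints"].round(2))
goto([.4642,.1247,.15],88); goto([.4642,.1247,.15],-92)
E
```

```text
t 0.2 p [0.271  0.5629 0.2388] w 0.0853 F [-0.2 -0.2 -0.2]
[[ 0.434  0.901 -0.   ]
 [ 0.901 -0.434 -0.001]
 [-0.001 -0.    -1.   ]]
[ 1.12  0.35  1.63  0.    1.16 -0.  ]
tool shift [-0.3109  0.3641  0.0891]
turn deg [-1.000e-02  5.000e-02 -2.372e+01]
tool shift [-0.3109  0.3641  0.0891]
turn deg [7.0000e-02 2.0000e-02 1.5628e+02]
```

Request:
arm_command(deltas=[[[-0.06, 0.07, 0, 0, 0, -8, 0.085], [-0.1, 0.12, 0, 0, 0, -16, 0.085], [-0.14, 0.17, 0, 0, 0, -23.7, 0.085], [-0.18, 0.21, 0, 0, 0, -23.7, 0.085], [-0.22, 0.25, 0, 0, 0, -23.7, 0.085]]])

```text
time: 0.82
ee_pos: [0.3944, 0.2741, 0.2393]
orientation: [2.26, 2.182, 0.001]
ft_force: [0.6, 0.2, 0.3]
width: 0.0847
```

```bash
python3 - <<'E'
from h import *
s,M=st()
goto([.4642,.1247,.12],88)
E
```

```text
t 0.82 p [0.3944 0.2741 0.2393] w 0.0847 F [0.6 0.2 0.3]
[[ 0.035  0.999  0.   ]
 [ 0.999 -0.035  0.   ]
 [ 0.     0.    -1.   ]]
tool shift [-0.1469  0.0749  0.1194]
turn deg [ 0.03 -0.01  0.01]
```

Request:
arm_command(deltas=[[[-0.05, 0.026, 0.04, 0, 0, 0, 0.085], [-0.1, 0.05, 0.08, 0, 0, 0, 0.085], [-0.147, 0.075, 0.12, 0, 0, 0, 0.085], [-0.147, 0.075, 0.12, 0, 0, 0, 0.085], [-0.147, 0.075, 0.12, 0, 0, 0, 0.085]]])

```text
time: 1.45
ee_pos: [0.4635, 0.1259, 0.1189]
orientation: [-2.262, -2.179, 0.002]
ft_force: [-0.9, -0.2, -0.0]
width: 0.0848
```

```bash
python3 - <<'E'
from h import *
s,M=st()
c=cam("side")
cv2.imwrite("pics/s1.png",cv2.resize(c["pixels"][120:360,160:480],(800,600)))
for t in tins(c): print(*t)
c=cam("top")
for t in tins(c): print(*t)
goto([.4642,.1247,.035],88)
E
```

```text
t 1.45 p [0.4635 0.1259 0.1189] w 0.0848 F [-0.9 -0.2 -0. ]
[[ 0.037  0.999 -0.001]
 [ 0.999 -0.037 -0.   ]
 [-0.    -0.001 -1.   ]]
[348. 165.] 202 [0.6888 0.3779 0.0629 0.0581] [0.6857 0.3827] [125.  132.  150.5]
[304. 177.] 233 [0.5545 0.3435 0.0313 0.0629] [0.557  0.3406] [203.  90.  52.]
[244. 188.] 249 [0.3982 0.3299 0.034  0.0625] [0.4002 0.328 ] [23. 28. 41.]
[325. 197.] 261 [0.5938 0.2352 0.031  0.063 ] [0.5927 0.2331] [231. 235. 240.]
[268. 207.] 99 [0.4541 0.2275 0.0293 0.0626] [0.4493 0.2251] [192. 200. 214.]
[280. 232.] 326 [0.4625 0.123  0.0307 0.0631] [0.4632 0.1194] [101.  105.5 116. ]
[145. 197.] 233 [0.6885 0.3824 0.0607 0.0592] [0.696  0.4081] [115. 126. 135.]
[215. 241.] 457 [0.594  0.2403 0.0293 0.064 ] [0.594  0.2393] [171. 172. 167.]
[169. 256.] 459 [0.5591 0.3455 0.0296 0.0642] [0.5586 0.3453] [163.  88.  45.]
[173. 324.] 444 [0.4011 0.3333 0.0293 0.0635] [0.4005 0.3332] [39. 40. 41.]
tool shift [-0.0026  0.0003  0.085 ]
turn deg [ 0.05 -0.03 -0.  ]
```

View pics/s1.png

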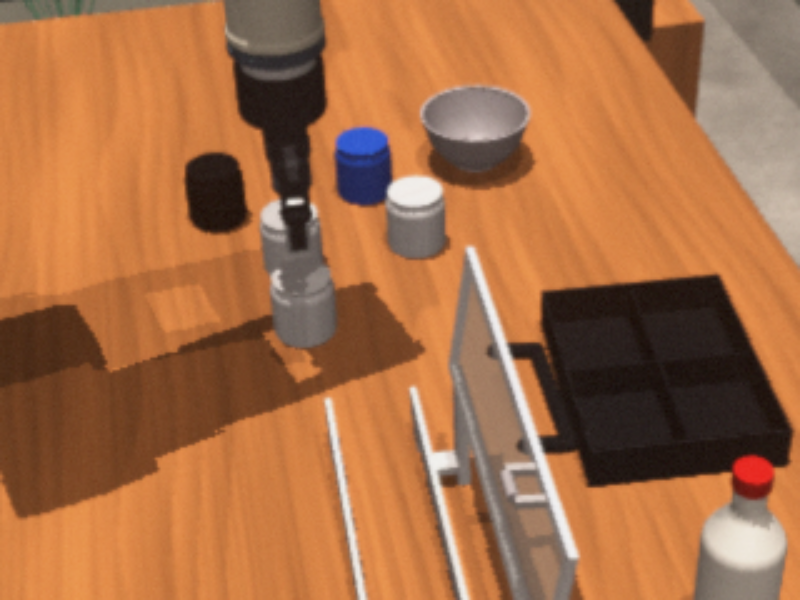

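Request:
arm_command(deltas=[[[-0.002, 0, 0.04, 0, 0, 0, 0.085], [-0.002, 0, 0.07, 0, 0, 0, 0.085], [-0.002, 0, 0.084, 0, 0, 0, 0.085], [-0.002, 0, 0.084, 0, 0, 0, 0.05], [-0.002, 0, 0.084, 0, 0, 0, 0.05]]])

```text
time: 2.17
ee_pos: [0.4642, 0.125, 0.0368]
orientation: [2.259, 2.182, 0.002]
ft_force: [-0.4, 1.5, -0.1]
width: 0.0578
```

Request:
arm_command(deltas=[[[0, 0, 0, 0, 0, 0, 0.05], [0, 0, 0, 0, 0, 0, 0.05], [0, 0, 0, 0, 0, 0, 0.05]]])

```text
time: 2.55
ee_pos: [0.4643, 0.125, 0.0368]
orientation: [2.26, 2.181, 0.003]
ft_force: [-3.0, 3.0, 7.6]
width: 0.0581
```

```bash
python3 - <<'E'
from h import *
s,M=st()
goto(lane(0,230,0)/1 if 0 else lane(0,.235,.035),88)
goto(lane(0,-.03,.035),88)
E
```

```text
t 2.55 p [0.4643 0.125  0.0368] w 0.0581 F [-3.   3.   7.6]
[[ 0.035  0.999  0.002]
 [ 0.999 -0.035  0.001]
 [ 0.001  0.002 -1.   ]]
tool shift [-0.1187  0.0414  0.0017]
turn deg [ 0.1  -0.06 -0.03]
tool shift [-0.3837  0.0415  0.0015]
turn deg [ 0.1  -0.06 -0.03]
```

Request:
arm_command(deltas=[[[-0.02, 0.01, 0, 0, 0, 0, 0.05], [-0.045, 0.02, 0, 0, 0, 0, 0.05], [-0.07, 0.03, 0, 0, 0, 0, 0.05], [-0.095, 0.0415, 0, 0, 0, 0, 0.05], [-0.11, 0.0415, 0, 0, 0, 0, 0.05]]])

```text
time: 3.18
ee_pos: [0.5033, 0.0124, 0.0368]
orientation: [2.26, 2.179, 0.005]
ft_force: [1.1, 6.1, 9.4]
width: 0.0581
```

```bash
python3 - <<'E'
from h import *
s,M=st()
goto(lane(0,-.03,.0368),88)
c=cam("top")
for t in tins(c): print(*t)
v=c["pixels"][200:380,180:480]; cv2.imwrite("pics/t2.png",cv2.resize(v,(800,480),interpolation=cv2.INTER_CUBIC))
W=c["W"]
# rails from top, lane x estimates
for sgn in(-1,1):
  m=(W[...,2]>.037)&(W[...,2]<.05)&(abs(W[...,1]+.13)<.09)
  q=W[m]; l=np.array([tolane(p) for p in q]); k=abs(l[:,0]-sgn*.0365)<.008
  print(sgn,k.sum(),np.polyfit(l[k,1],l[k,0],1).round(4))
E
```

```text
t 3.17 p [0.5033 0.0124 0.0368] w 0.0581 F [1.1 6.1 9.4]
[[ 0.036  0.999  0.004]
 [ 0.999 -0.036  0.001]
 [ 0.001  0.004 -1.   ]]
tool shift [-0.2726 -0.0013 -0.0003]
turn deg [ 0.23 -0.04 -0.09]
[154. 199.] 301 [0.6889 0.3811 0.0609 0.0591] [0.6927 0.387 ] [119. 129. 138.]
[215. 241.] 464 [0.5942 0.2392 0.0295 0.064 ] [0.5941 0.2391] [171. 172. 168.]
[169. 255.] 457 [0.5586 0.3461 0.0294 0.0636] [0.5587 0.3455] [163.  89.  46.]
[218. 296.] 452 [0.4658 0.2291 0.0288 0.0638] [0.4666 0.2286] [171. 172. 168.]
[173. 324.] 440 [0.4009 0.3333 0.0299 0.0639] [0.4007 0.3333] [39. 40. 41.]
-1 130 [ 0.0051 -0.036 ]
1 136 [0.0006 0.0376]
```

View pics/t2.png

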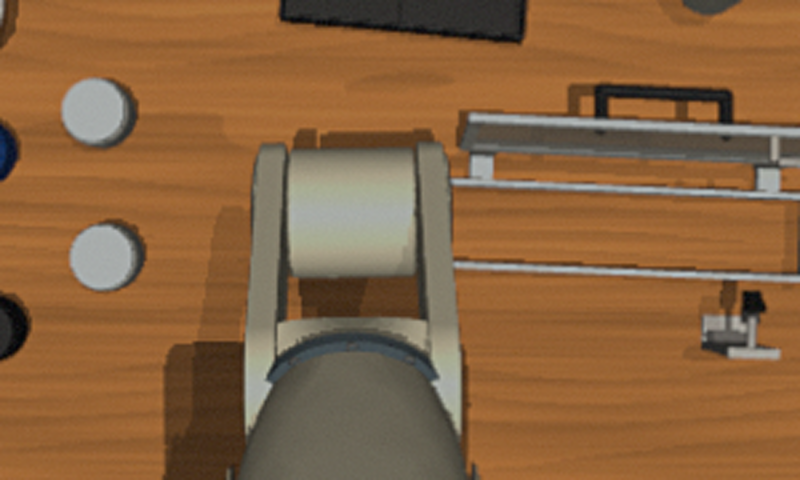

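```bash
python3 - <<'E'
from h import *
for n in("top","side"):
    c=cam(n); W=c["W"]
    m=(W[...,2]>.1)&(abs(W[...,1]-.0124)<.12)&(W[...,0]>.42)&(W[...,0]<.7)
    q=W[m]; l=np.array([tolane(p) for p in q])
    for a in np.arange(.1,.5,.03):
        k=(l[:,2]>=a)&(l[:,2]<a+.03)
        if k.sum(): print(n,round(a,2),k.sum(),l[k].min(0).round(3),l[k].max(0).round(3))
    # lid
    m=(W[...,2]>.11)&(W[...,1]<-.06)&(W[...,1]>-.4)&(W[...,0]>.5)&(W[...,0]<.7)
    l=np.array([tolane(p) for p in W[m]])
    for a in np.arange(.11,.25,.02):
        k=(l[:,2]>=a)&(l[:,2]<a+.02)
        if k.sum(): print("lid",n,round(a,2),k.sum(),l[k].min(0).round(3),l[k].max(0).round(3),np.median(l[k],0).round(3))
E
```

```text
top 0.1 40 [0.061 0.126 0.101] [0.07  0.155 0.129]
top 0.13 37 [0.066 0.125 0.132] [0.07  0.155 0.16 ]
top 0.16 43 [0.069 0.125 0.161] [0.075 0.155 0.189]
top 0.19 75 [0.073 0.125 0.19 ] [0.084 0.155 0.219]
top 0.22 11 [0.077 0.126 0.22 ] [0.082 0.153 0.225]
top 0.34 38 [-0.051  0.198  0.352] [0.046 0.287 0.37 ]
top 0.37 678 [-0.058  0.177  0.37 ] [0.049 0.308 0.4  ]
top 0.4 2203 [-0.074  0.176  0.4  ] [0.041 0.307 0.43 ]
top 0.43 350 [-0.072  0.179  0.43 ] [0.018 0.303 0.46 ]
top 0.46 356 [-0.07   0.178  0.46 ] [-0.005  0.301  0.49 ]
top 0.49 361 [-0.069  0.177  0.49 ] [-0.029  0.3    0.52 ]
lid top 0.11 274 [ 0.062 -0.167  0.11 ] [0.21  0.155 0.13 ] [ 0.064 -0.005  0.12 ]
lid top 0.13 240 [ 0.064 -0.165  0.13 ] [0.069 0.155 0.15 ] [0.067 0.001 0.14 ]
lid top 0.15 276 [ 0.067 -0.167  0.15 ] [0.075 0.155 0.17 ] [0.069 0.006 0.161]
lid top 0.17 277 [ 0.07  -0.167  0.17 ] [0.104 0.154 0.19 ] [0.072 0.007 0.18 ]
lid top 0.19 682 [ 0.063 -0.167  0.19 ] [0.115 0.155 0.21 ] [0.094 0.002 0.2  ]
lid top 0.21 681 [ 0.053 -0.167  0.21 ] [0.084 0.155 0.225] [ 0.079 -0.038  0.216]
side 0.1 290 [
[... 594 characters left out ...]
0.039 0.304 0.43 ]
side 0.43 1039 [-0.079  0.172  0.43 ] [0.016 0.301 0.46 ]
side 0.46 867 [-0.079  0.172  0.46 ] [-0.006  0.3    0.49 ]
side 0.49 620 [-0.079  0.171  0.49 ] [-0.029  0.298  0.52 ]
lid side 0.11 549 [ 0.004 -0.168  0.11 ] [0.209 0.169 0.13 ] [ 0.063 -0.05   0.119]
lid side 0.13 490 [ 0.01  -0.167  0.13 ] [0.069 0.169 0.15 ] [ 0.066 -0.033  0.14 ]
lid side 0.15 477 [ 0.066 -0.167  0.15 ] [0.071 0.153 0.17 ] [ 0.069 -0.017  0.16 ]
lid side 0.17 494 [ 0.07  -0.167  0.17 ] [0.103 0.156 0.19 ] [ 0.072 -0.019  0.18 ]
lid side 0.19 968 [ 0.061 -0.167  0.19 ] [0.113 0.154 0.21 ] [ 0.076 -0.016  0.199]
lid side 0.21 825 [ 0.052 -0.167  0.21 ] [0.083 0.154 0.221] [ 0.077 -0.079  0.216]
```

Request:
arm_command(deltas=[[[-0.02, -0.001, 0, 0, 0, 0, 0.05], [-0.045, -0.001, 0, 0, 0, 0, 0.05], [-0.07, -0.001, 0, 0, 0, 0, 0.05], [-0.095, -0.001, 0, 0, 0, 0, 0.05], [-0.11, -0.001, 0, 0, 0, 0, 0.05]]])

```text
time: 3.95
ee_pos: [0.4974, -0.0973, 0.0368]
orientation: [2.26, 2.179, 0.004]
ft_force: [0.2, 6.2, 10.5]
width: 0.058
```

```bash
python3 - <<'E'
from h import *
s,M=st()
print(tolane(s["ee_pos"]))
goto(lane(0,-.03,.0368),88)
c=cam("side")
v=c["pixels"][220:440,220:460]; cv2.imwrite("pics/s3.png",cv2.resize(v,(640,587),interpolation=cv2.INTER_CUBIC))
E
```

```text
t 3.95 p [ 0.4974 -0.0973  0.0368] w 0.058 F [ 0.2  6.2 10.5]
[[ 0.036  0.999  0.003]
 [ 0.999 -0.036  0.   ]
 [ 0.     0.003 -1.   ]]
[-0.00048896  0.13273606  0.03677532]
tool shift [-1.627e-01  7.000e-04 -1.000e-04]
turn deg [ 0.16 -0.02 -0.08]
```

View pics/s3.png

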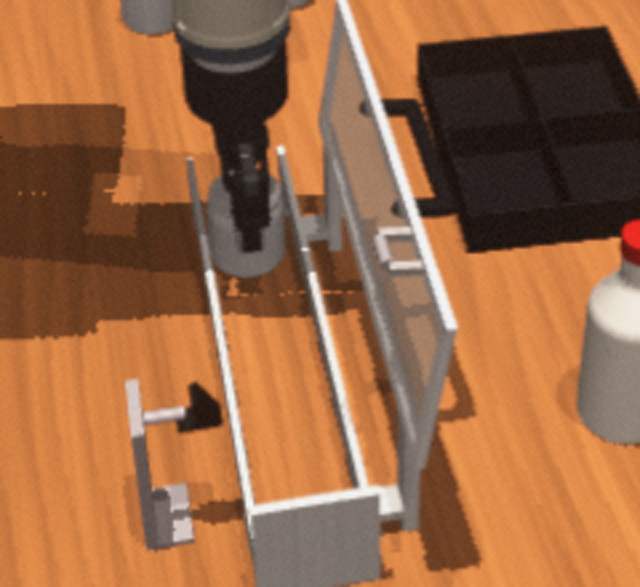

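Request:
arm_command(deltas=[[[-0.03, 0, 0, 0, 0, 0, 0.05], [-0.065, 0.0005, 0, 0, 0, 0, 0.05], [-0.1, 0.0005, 0, 0, 0, 0, 0.05], [-0.135, 0.0005, 0, 0, 0, 0, 0.05], [-0.163, 0.0005, 0, 0, 0, 0, 0.05]]])

```text
time: 4.62
ee_pos: [0.4916, -0.2605, 0.0368]
orientation: [2.26, 2.18, 0.002]
ft_force: [1.0, 6.6, 10.7]
width: 0.0581
```

Request:
arm_command(deltas=[[[0, 0, 0, 0, 0, 0, 0.06], [0, 0, 0, 0, 0, 0, 0.072], [0, 0, 0, 0, 0, 0, 0.078], [0, 0, 0, 0, 0, 0, 0.082], [0, 0, 0, 0, 0, 0, 0.082]]])

```text
time: 5.25
ee_pos: [0.4911, -0.2594, 0.0352]
orientation: [-2.259, -2.183, 0.0]
ft_force: [1.6, 0.0, 0.4]
width: 0.0822
```

Request:
arm_command(deltas=[[[0, 0, -0.03, 0, 0, 0, 0.082], [0, 0, -0.08, 0, 0, 0, 0.082], [0.06, 0, -0.1, 0, 0, 0, 0.085], [0.12, 0, -0.1, 0, 0, 0, 0.085], [0.18, 0, -0.1, 0, 0, 0, 0.085]]])

```text
time: 5.88
ee_pos: [0.4975, -0.0783, 0.1358]
orientation: [2.26, 2.181, 0.001]
ft_force: [0.5, -0.8, -0.4]
width: 0.0848
```

```bash
python3 - <<'E'
from h import *
s,M=st()
for n in("top","side"):
  c=cam(n)
  for t in tins(c): print(n,*t,tolane([*t[2][:2],0]).round(4))
v=c["pixels"][120:440,180:500]; cv2.imwrite("pics/s4.png",cv2.resize(v,(600,600),interpolation=cv2.INTER_CUBIC))
goto([.4662,.229,.12],88)
E
```

```text
t 5.88 p [ 0.4975 -0.0783  0.1358] w 0.0848 F [ 0.5 -0.8 -0.4]
[[ 0.036  0.999  0.001]
 [ 0.999 -0.036 -0.   ]
 [-0.     0.001 -1.   ]]
top [153. 199.] 311 [0.6885 0.3806 0.0606 0.0595] [0.692  0.3893] [119. 128. 136.] [0.1738 0.6171 0.    ]
top [215. 241.] 457 [0.5939 0.2399 0.0293 0.0638] [0.5939 0.2392] [170. 171. 167.] [0.0842 0.4731 0.    ]
top [169. 255.] 450 [0.5589 0.3468 0.0294 0.0639] [0.5587 0.3457] [163.   88.5  45.5] [0.0455 0.5788 0.    ]
top [429. 287.] 466 [ 0.4913 -0.2596  0.0295  0.0636] [ 0.4913 -0.2598] [170. 171. 167.] [-0.0009 -0.0296  0.    ]
top [218. 296.] 456 [0.4662 0.2289 0.0291 0.0633] [0.4664 0.2287] [170. 172. 167.] [-0.043   0.4577  0.    ]
top [173. 324.] 444 [0.4009 0.3332 0.0287 0.064 ] [0.4006 0.3331] [39. 40. 41.] [-0.112   0.5596  0.    ]
side [349. 165.] 197 [0.6895 0.38   0.0655 0.0583] [0.6875 0.382 ] [129. 136. 154.] [0.1748 0.6165 0.    ]
side [244. 188.] 252 [0.3989 0.3316 0.0314 0.0626] [0.4005 0.3278] [24. 30. 44.] [-0.1139  0.558   0.    ]
side [329. 197.] 169 [0.595  0.2334 0.0296 0.0629] [0.6013 0.2317] [232. 236. 241.] [0.0855 0.4667 0.    ]
side [274. 207.] 253 [0.4645 0.2297 0.0326 0.0628] [0.463  0.2244] [233. 237. 241.] [-0.0448  0.4584  0.    ]
side [324. 354.] 657 [ 0.4897 -0.2632  0.03    0.0637] [ 0.4905 -0.2659] [234. 238. 242.] [-0.0023 -0.0333  0.    ]
tool shift [ 0.3031 -0.0401  0.0157]
turn deg [-0.03 -0.07  0.23]
```

View pics/s4.png

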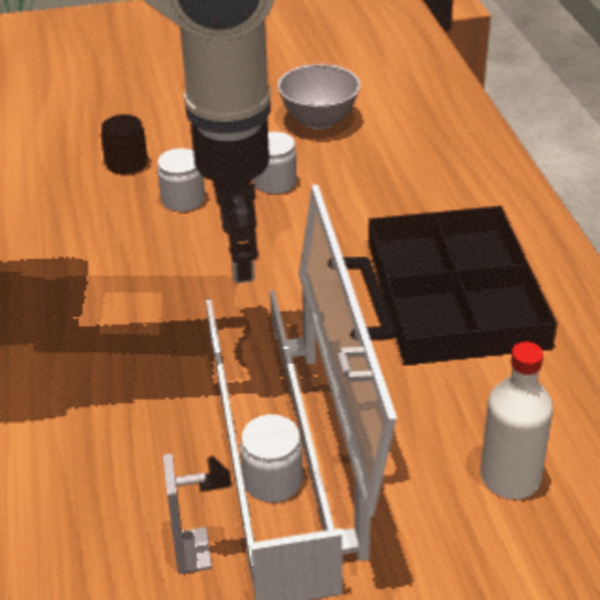

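First tin stands in the lane. Now the second.

Request:
arm_command(deltas=[[[0.06, -0.008, 0, 0, 0, 0, 0.085], [0.12, -0.016, 0, 0, 0, 0, 0.085], [0.18, -0.024, 0.0, 0, 0, 0, 0.085], [0.24, -0.032, 0.01, 0, 0, 0, 0.085], [0.303, -0.04, 0.016, 0, 0, 0, 0.085]]])

```text
time: 6.6
ee_pos: [0.468, 0.2245, 0.1192]
orientation: [2.26, 2.182, 0.0]
ft_force: [1.4, -0.3, 0.3]
width: 0.0853
```

Request:
arm_command(deltas=[[[0, 0, 0.03, 0, 0, 0, 0.085], [0, 0, 0.06, 0, 0, 0, 0.085], [0, 0, 0.084, 0, 0, 0, 0.085], [0, 0, 0.084, 0, 0, 0, 0.085]]])

```text
time: 7.1
ee_pos: [0.4671, 0.2222, 0.034]
orientation: [-2.259, -2.181, 0.005]
ft_force: [-0.5, -0.1, 0.9]
width: 0.085
```

Request:
arm_command(deltas=[[[0, 0, 0, 0, 0, 0, 0.05], [0, 0, 0, 0, 0, 0, 0.05], [0, 0, 0, 0, 0, 0, 0.05], [0, 0, 0, 0, 0, 0, 0.05]]])

```text
time: 7.6
ee_pos: [0.4692, 0.2233, 0.0372]
orientation: [2.26, 2.181, 0.004]
ft_force: [-1.3, -0.5, 8.0]
width: 0.0577
```

```bash
python3 - <<'E'
from h import *
s,M=st()
goto(lane(0.0003,.23,.0368),88)
goto(lane(0.0003,.05,.0368),88)
E
```

```text
t 7.6 p [0.4692 0.2233 0.0372] w 0.0577 F [-1.3 -0.5  8. ]
[[ 0.035  0.999  0.002]
 [ 0.999 -0.035  0.001]
 [ 0.001  0.002 -1.   ]]
tool shift [-2.222e-01  4.020e-02  2.000e-04]
turn deg [ 0.13 -0.06 -0.02]
tool shift [-0.4022  0.0402  0.    ]
turn deg [ 0.13 -0.06 -0.02]
```

Request:
arm_command(deltas=[[[-0.025, 0.01, 0, 0, 0, 0, 0.05], [-0.06, 0.02, 0, 0, 0, 0, 0.05], [-0.1, 0.03, 0, 0, 0, 0, 0.05], [-0.14, 0.04, 0, 0, 0, 0, 0.05], [-0.17, 0.042, 0, 0, 0, 0, 0.05]]])

```text
time: 8.22
ee_pos: [0.5061, 0.0504, 0.0371]
orientation: [2.26, 2.179, 0.005]
ft_force: [-0.7, 2.8, 4.4]
width: 0.0585
```

Request:
arm_command(deltas=[[[-0.015, 0, 0, 0, 0, 0, 0.05], [-0.03, 0, 0, 0, 0, 0, 0.05], [-0.03, 0, 0, 0, 0, 0, 0.05]]])

```text
time: 8.6
ee_pos: [0.5047, 0.0205, 0.0372]
orientation: [2.259, 2.179, 0.003]
ft_force: [-0.1, -3.8, 7.9]
width: 0.0583
```

```bash
python3 - <<'E'
from h import *
s,M=st()
print(tolane(s["ee_pos"]))
c=cam("side")
v=c["pixels"][160:360,200:440]; cv2.imwrite("pics/s5.png",cv2.resize(v,(720,600),interpolation=cv2.INTER_CUBIC))
for t in tins(c): print(*t,tolane([*t[2][:2],0]).round(4))
goto(lane(0.002,.05,.0372),88)
E
```

```text
t 8.6 p [0.5047 0.0205 0.0372] w 0.0583 F [-0.1 -3.8  7.9]
[[ 0.036  0.999  0.004]
 [ 0.999 -0.036 -0.   ]
 [-0.     0.004 -1.   ]]
[0.00276701 0.25072683 0.0371801 ]
[349. 165.] 195 [0.6893 0.3794 0.0655 0.0581] [0.6876 0.3819] [126. 132. 151.] [0.1747 0.6159 0.    ]
[244. 188.] 253 [0.4003 0.3339 0.0324 0.0626] [0.4006 0.328 ] [23. 29. 43.] [-0.1126  0.5603  0.    ]
[327. 198.] 218 [0.591  0.2353 0.0302 0.063 ] [0.5966 0.2317] [230.5 235.  240. ] [0.0815 0.4684 0.    ]
[296. 258.] 113 [0.4881 0.0174 0.0242 0.063 ] [0.4838 0.0155] [ 88.  94. 104.] [-0.0138  0.2471  0.    ]
[324. 354.] 660 [ 0.4891 -0.2634  0.0301  0.0638] [ 0.4904 -0.2659] [233. 237. 241.] [-0.0029 -0.0335  0.    ]
tool shift [-2.009e-01 -7.000e-04  1.000e-04]
turn deg [ 0.2   0.03 -0.04]
```

View pics/s5.png

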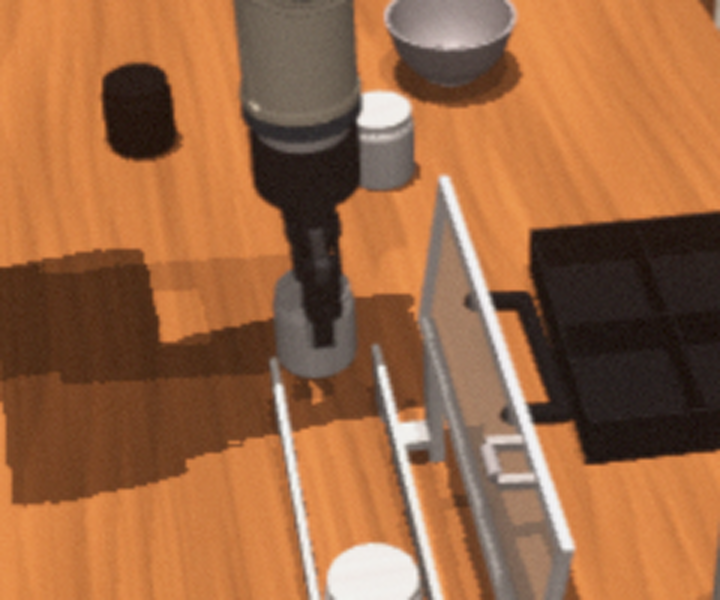

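```bash
python3 - <<'E'
from h import *
from scipy.optimize import least_squares
s,M=st(); c=cam("side"); W=c["W"]; px=c["pixels"]
m=(W[...,2]>.006)&(W[...,2]<.05)&(abs(W[...,0]-s["ee_pos"][0])<.05)&(abs(W[...,1]-s["ee_pos"][1])<.045)&(px.max(-1)>70)
l=np.array([tolane(p) for p in W[m]]); print(len(l),l.min(0),l.max(0))
f=least_squares(lambda a:np.hypot(l[:,0]-a[0],l[:,1]-a[1])-.03,[0,.24],loss="soft_l1",f_scale=.002); print(f.x,f.cost, "tcp",tolane(s["ee_pos"]))
E
```

```text
t 8.65 p [0.5048 0.0207 0.0372] w 0.0578 F [-0.5 -5.1  7.1]
[[ 0.036  0.999  0.004]
 [ 0.999 -0.036 -0.001]
 [-0.     0.004 -1.   ]]
353 [-0.0300898   0.20940986  0.00609974] [0.02902424 0.25257421 0.04981501]
[-1.49810594e-04  2.50053910e-01] 0.0005580843130835408 tcp [0.00277263 0.25091722 0.0371908 ]
```

Tin is centred at lane x ≈ 0. Slide in along the lane.

Request:
arm_command(deltas=[[[-0.03, 0, 0, 0, 0, 0, 0.05], [-0.06, 0, 0, 0, 0, 0, 0.05], [-0.09, 0, 0, 0, 0, 0, 0.05], [-0.12, 0, 0, 0, 0, 0, 0.05], [-0.15, 0, 0, 0, 0, 0, 0.05]]])

```text
time: 9.32
ee_pos: [0.4992, -0.1291, 0.0372]
orientation: [2.259, 2.18, 0.003]
ft_force: [1.2, 3.8, 8.7]
width: 0.0579
```

Request:
arm_command(deltas=[[[-0.025, 0, 0, 0, 0, 0, 0.05], [-0.045, 0, 0, 0, 0, 0, 0.05], [-0.05, 0, 0, 0, 0, 0, 0.06], [-0.05, 0, 0, 0, 0, 0, 0.07], [-0.05, 0, 0, 0, 0, 0, 0.076]]])

```text
time: 9.95
ee_pos: [0.496, -0.1777, 0.0355]
orientation: [-2.26, -2.182, 0.0]
ft_force: [0.0, -0.4, 0.7]
width: 0.0762
```

Request:
arm_command(deltas=[[[0, 0, 0, 0, 0, 0, 0.076], [0, 0, -0.04, 0, 0, 0, 0.076], [0, 0, -0.09, 0, 0, 0, 0.08], [0.04, 0, -0.1, 0, 0, 0, 0.085], [0.1, 0, -0.1, 0, 0, 0, 0.085]]])

```text
time: 10.58
ee_pos: [0.5008, -0.078, 0.1369]
orientation: [2.261, 2.178, 0.003]
ft_force: [0.1, 0.7, -0.4]
width: 0.0853
```

```bash
python3 - <<'E'
from h import *
s,M=st()
for n in("top","side"):
  c=cam(n)
  for t in tins(c): print(n,*t,tolane([*t[2][:2],0]).round(4))
v=c["pixels"][120:440,180:500]; cv2.imwrite("pics/s6.png",cv2.resize(v,(600,600),interpolation=cv2.INTER_CUBIC))
goto([.594,.2395,.12],88)
E
```

```text
t 10.57 p [ 0.5008 -0.078   0.1369] w 0.0853 F [ 0.1  0.7 -0.4]
[[ 0.037  0.999  0.003]
 [ 0.999 -0.037 -0.001]
 [-0.001  0.003 -1.   ]]
top [153. 199.] 326 [0.6885 0.3809 0.0605 0.0595] [0.691  0.3878] [118. 127. 136.] [0.1738 0.6174 0.    ]
top [215. 241.] 455 [0.5949 0.2392 0.0298 0.0639] [0.5942 0.2392] [170. 172. 167.] [0.0852 0.4725 0.    ]
top [169. 255.] 445 [0.558  0.3463 0.0288 0.0643] [0.5587 0.3461] [163.  88.  46.] [0.0446 0.5782 0.    ]
top [429. 287.] 465 [ 0.4905 -0.2591  0.0299  0.0637] [ 0.4912 -0.2597] [170. 172. 167.] [-0.0017 -0.0292  0.    ]
top [173. 324.] 435 [0.401  0.3335 0.0283 0.0637] [0.4006 0.3335] [39. 40. 41.] [-0.1119  0.5599  0.    ]
side [349. 165.] 186 [0.6876 0.3805 0.0649 0.058 ] [0.6884 0.3813] [128.  137.  153.5] [0.1729 0.6169 0.    ]
side [244. 188.] 251 [0.401  0.3323 0.0319 0.0625] [0.4005 0.3278] [23. 29. 45.] [-0.1118  0.5587  0.    ]
side [329. 197.] 145 [0.5998 0.2348 0.0275 0.0628] [0.6029 0.2319] [231. 236. 241.] [0.0903 0.4683 0.    ]
side [317. 322.] 554 [ 0.4951 -0.1815  0.0298  0.0635] [ 0.4935 -0.1846] [234. 238. 242.] [0.0002 0.0485 0.    ]
side [324. 354.] 660 [ 0.4917 -0.2637  0.0297  0.0637] [ 0.4904 -0.2659] [234. 238. 242.] [-0.0003 -0.0337  0.    ]
tool shift [0.3162 0.0848 0.016 ]
turn deg [-0.01 -0.07  0.19]
```

View pics/s6.png

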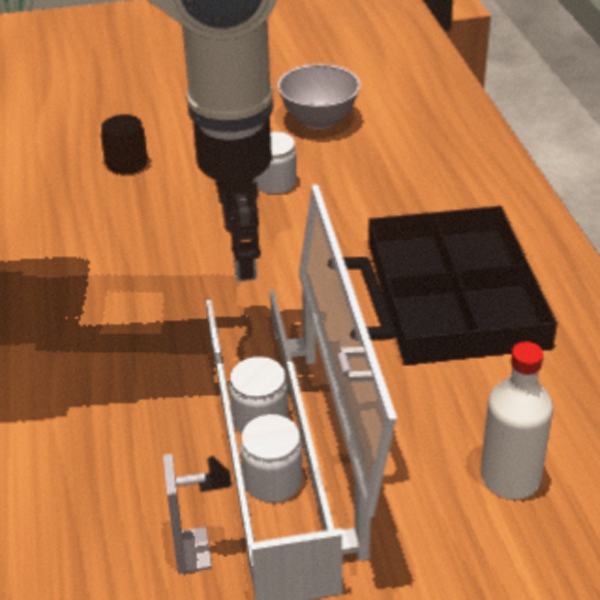

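Request:
arm_command(deltas=[[[0.06, 0, 0, 0, 0, 0, 0.085], [0.12, 0.0, 0, 0, 0, 0, 0.085], [0.18, 0.025, 0.0, 0, 0, 0, 0.085], [0.235, 0.05, 0.01, 0, 0, 0, 0.085], [0.285, 0.075, 0.01, 0, 0, 0, 0.085]]])

```text
time: 11.3
ee_pos: [0.5847, 0.2058, 0.1246]
orientation: [-2.259, -2.183, 0.002]
ft_force: [2.0, -1.5, 0.1]
width: 0.0851
```

Request:
arm_command(deltas=[[[0.031, 0.009, 0.006, 0, 0, 0, 0.085], [0.031, 0.009, 0.006, 0, 0, 0, 0.085], [0.031, 0.009, 0.006, 0, 0, 0, 0.085]]])

```text
time: 11.68
ee_pos: [0.5941, 0.2339, 0.1189]
orientation: [-2.26, -2.182, 0.002]
ft_force: [-1.3, 0.1, 0.3]
width: 0.0849
```

```bash
python3 - <<'E'
from h import *
s,M=st()
c=cam("side"); W=c["W"]
for t in tins(c): print(*t,tolane([*t[2][:2],0]).round(4))
goto([.5942,.2393,.0368],88)
E
```

```text
t 11.68 p [0.5941 0.2339 0.1189] w 0.0849 F [-1.3  0.1  0.3]
[[ 0.035  0.999 -0.001]
 [ 0.999 -0.035 -0.001]
 [-0.001 -0.001 -1.   ]]
[349. 156.] 73 [0.6949 0.4136 0.0415 0.0583] [0.6979 0.4272] [122. 128. 143.] [0.1791 0.6503 0.    ]
[304. 177.] 240 [0.56   0.3438 0.0338 0.0623] [0.5572 0.3406] [172.  75.  47.] [0.0467 0.5758 0.    ]
[244. 188.] 249 [0.4003 0.3323 0.0327 0.0628] [0.4004 0.3279] [21. 27. 42.] [-0.1125  0.5587  0.    ]
[325. 197.] 262 [0.5924 0.2371 0.031  0.063 ] [0.5927 0.2336] [ 96.5 103.  114.5] [0.0828 0.4703 0.    ]
[317. 322.] 553 [ 0.4921 -0.1798  0.0304  0.0635] [ 0.4932 -0.1843] [232. 236. 240.] [-0.0029  0.0501  0.    ]
[324. 354.] 660 [ 0.4911 -0.2631  0.0296  0.0639] [ 0.4905 -0.266 ] [232. 236. 240.] [-0.0009 -0.0332  0.    ]
tool shift [ 0.0058 -0.0001  0.0824]
turn deg [-0.05  0.04 -0.03]
```

Request:
arm_command(deltas=[[[0.005, 0, 0.03, 0, 0, 0, 0.085], [0.005, 0, 0.06, 0, 0, 0, 0.085], [0.005, 0, 0.082, 0, 0, 0, 0.085], [0.005, 0, 0.082, 0, 0, 0, 0.085], [0.005, 0, 0.082, 0, 0, 0, 0.05]]])

```text
time: 12.35
ee_pos: [0.5954, 0.2391, 0.0384]
orientation: [2.261, 2.181, 0.001]
ft_force: [0.5, 0.2, 0.2]
width: 0.0693
```

Request:
arm_command(deltas=[[[0, 0, 0, 0, 0, 0, 0.05], [0, 0, 0, 0, 0, 0, 0.05], [0, 0, 0, 0, 0, 0, 0.05], [0, 0, 0, 0, 0, 0, 0.05]]])

```text
time: 12.85
ee_pos: [0.5959, 0.2396, 0.0395]
orientation: [2.259, 2.181, 0.003]
ft_force: [-0.9, -2.1, 6.7]
width: 0.0577
```

```bash
python3 - <<'E'
from h import *
s,M=st()
goto(lane(0.0003,.25,.0368),88)
E
```

```text
t 12.85 p [0.5959 0.2396 0.0395] w 0.0577 F [-0.9 -2.1  6.7]
[[ 0.035  0.999  0.002]
 [ 0.999 -0.035  0.001]
 [ 0.001  0.002 -1.   ]]
tool shift [-0.2229 -0.0859  0.0023]
turn deg [ 0.14 -0.04 -0.02]
```

Request:
arm_command(deltas=[[[-0.025, -0.015, 0, 0, 0, 0, 0.05], [-0.06, -0.035, 0, 0, 0, 0, 0.05], [-0.1, -0.055, 0, 0, 0, 0, 0.05], [-0.135, -0.075, 0, 0, 0, 0, 0.05], [-0.165, -0.0845, 0, 0, 0, 0, 0.05]]])

```text
time: 13.48
ee_pos: [0.5058, 0.0772, 0.0395]
orientation: [2.259, 2.18, 0.007]
ft_force: [1.1, 2.5, 4.3]
width: 0.0575
```

Request:
arm_command(deltas=[[[-0.03, 0, 0, 0, 0, 0, 0.05], [-0.055, 0, 0, 0, 0, 0, 0.05], [-0.055, 0, 0, 0, 0, 0, 0.05]]])

```text
time: 13.85
ee_pos: [0.5044, 0.0209, 0.0394]
orientation: [2.259, 2.178, 0.004]
ft_force: [-1.3, -5.7, 9.3]
width: 0.0575
```

```bash
cat >> h.py <<'E'
def intin():
    from scipy.optimize import least_squares
    s,M=st(); c=cam("side"); W=c["W"]; px=c["pixels"]
    m=(W[...,2]>.006)&(W[...,2]<.05)&(abs(W[...,0]-s["ee_pos"][0])<.05)&(abs(W[...,1]-s["ee_pos"][1])<.045)&(px.max(-1)>70)
    l=np.array([tolane(p) for p in W[m]]); print(len(l),l.min(0),l.max(0))
    f=least_squares(lambda a:np.hypot(l[:,0]-a[0],l[:,1]-a[1])-.03,[0,.24],loss="soft_l1",f_scale=.002); print(f.x,f.cost, "tcp",tolane(s["ee_pos"]))
    return c
E
python3 - <<'E'
from h import *
c=intin()
v=c["pixels"][160:360,200:440]; cv2.imwrite("pics/s7.png",cv2.resize(v,(720,600),interpolation=cv2.INTER_CUBIC))
for t in tins(c): print(*t,tolane([*t[2][:2],0]).round(4))
E
```

```text
t 13.85 p [0.5044 0.0209 0.0394] w 0.0575 F [-1.3 -5.7  9.3]
[[ 0.036  0.999  0.004]
 [ 0.999 -0.036 -0.001]
 [-0.     0.004 -1.   ]]
365 [-0.02935764  0.21193554  0.00605868] [0.02920567 0.24896814 0.04983169]
[0.00063182 0.25002097] 0.00046854496639944603 tcp [0.00242205 0.25112591 0.03942632]
[349. 165.] 198 [0.6895 0.3783 0.0644 0.0583] [0.6877 0.3799] [125.  132.5 152. ] [0.1749 0.6148 0.    ]
[245. 188.] 249 [0.4029 0.3329 0.0321 0.0623] [0.4009 0.328 ] [23. 29. 43.] [-0.1099  0.5594  0.    ]
[299. 261.] 150 [0.4951 0.0076 0.0348 0.0625] [0.4893 0.0045] [ 86.   91.5 101. ] [-0.0064  0.2375  0.    ]
[317. 322.] 553 [ 0.4941 -0.1827  0.0306  0.0635] [ 0.4933 -0.1845] [232. 236. 240.] [-0.0008  0.0473  0.    ]
[324. 354.] 659 [ 0.491  -0.2629  0.0301  0.0638] [ 0.4903 -0.2659] [233. 237. 240.] [-0.001 -0.033  0.   ]
```

View pics/s7.png

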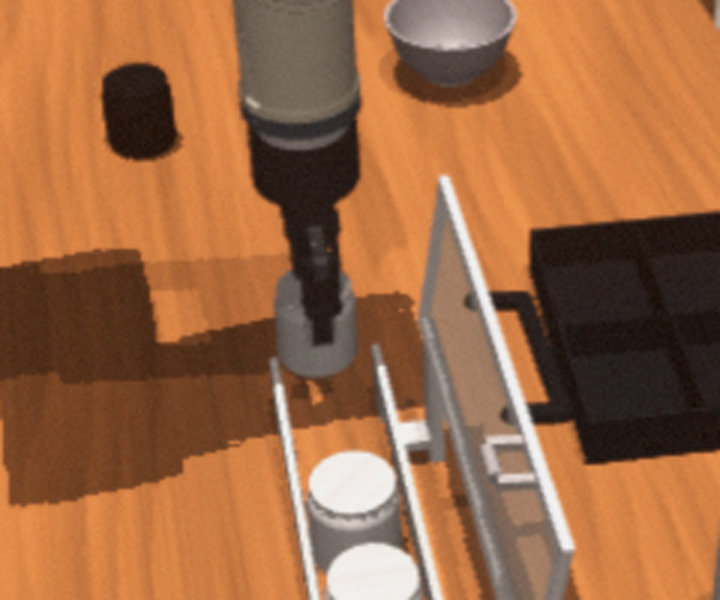

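Request:
arm_command(deltas=[[[-0.025, -0.0005, 0, 0, 0, 0, 0.05], [-0.055, -0.0005, 0, 0, 0, 0, 0.05], [-0.085, -0.0005, 0, 0, 0, 0, 0.05], [-0.11, -0.0005, 0, 0, 0, 0, 0.05], [-0.115, -0.0005, 0, 0, 0, 0, 0.05]]])

```text
time: 14.52
ee_pos: [0.4999, -0.0934, 0.0394]
orientation: [2.26, 2.178, 0.005]
ft_force: [0.0, 5.7, 11.0]
width: 0.0578
```

Request:
arm_command(deltas=[[[0, 0, 0, 0, 0, 0, 0.06], [0, 0, 0, 0, 0, 0, 0.07], [0, 0, 0, 0, 0, 0, 0.074], [0, 0, -0.03, 0, 0, 0, 0.074], [0, 0, -0.08, 0, 0, 0, 0.074]]])

```text
time: 15.15
ee_pos: [0.4967, -0.0917, 0.1169]
orientation: [-2.257, -2.18, 0.004]
ft_force: [0.3, -0.0, 0.3]
width: 0.0739
```

Request:
arm_command(deltas=[[[0, 0, -0.03, 0, 0, 0, 0.074], [0.06, -0.02, -0.07, 0, 0, 0, 0.05], [0.12, -0.06, -0.1, 0, 0, 0, 0.02], [0.12, -0.12, -0.1, 0, 0, 0, 0], [0.12, -0.15, -0.1, 0, 0, 0, 0]]])

```text
time: 15.78
ee_pos: [0.3504, 0.0341, 0.2176]
orientation: [-2.258, -2.184, -0.0]
ft_force: [-0.6, 0.5, -0.1]
width: 0.0009
```

```bash
python3 - <<'E'
from h import *
s,M=st()
for n in("top","side"):
  c=cam(n)
  for t in tins(c): print(n,*t,tolane([*t[2][:2],0]).round(4))
  v=c["pixels"][(120 if n=="side" else 180):440,100:560]; cv2.imwrite(f"pics/{n}8.png",cv2.resize(v,None,fx=1.7,fy=1.7,interpolation=cv2.INTER_CUBIC))
E
```

```text
t 15.78 p [0.3504 0.0341 0.2176] w 0.0009 F [-0.6  0.5 -0.1]
[[ 0.033  0.999  0.   ]
 [ 0.999 -0.033  0.   ]
 [ 0.     0.    -1.   ]]
top [154. 199.] 304 [0.6883 0.3823 0.0608 0.0596] [0.6911 0.3869] [117.  125.5 134. ] [0.1736 0.6188 0.    ]
top [169. 256.] 450 [0.5582 0.3462 0.0291 0.0639] [0.5585 0.346 ] [160.  87.  45.] [0.0448 0.5781 0.    ]
top [358. 284.] 460 [ 0.4979 -0.0927  0.0289  0.0636] [ 0.4978 -0.0932] [168. 169. 165.] [-1.000e-04  1.374e-01  0.000e+00]
top [395. 286.] 461 [ 0.494  -0.1795  0.0292  0.0639] [ 0.4943 -0.1798] [168. 169. 165.] [-0.001   0.0505  0.    ]
top [429. 287.] 464 [ 0.4903 -0.2598  0.0294  0.064 ] [ 0.491  -0.2596] [168. 169. 165.] [-0.0019 -0.0299  0.    ]
top [173. 324.] 446 [0.4014 0.333  0.0292 0.0637] [0.4006 0.3329] [38. 40. 41.] [-0.1114  0.5594  0.    ]
side [349. 165.] 197 [0.6843 0.3788 0.0639 0.0578] [0.6864 0.3798] [122. 129. 149.] [0.1697 0.6151 0.    ]
side [304. 177.] 234 [0.5594 0.3447 0.0327 0.0626] [0.5579 0.341 ] [198.  88.  54.] [0.046  0.5767 0.    ]
side [244. 188.] 246 [0.4002 0.3325 0.0317 0.0625] [0.4005 0.3282] [21. 27. 41.] [-0.1126  0.5589  0.    ]
side [311. 292.] 467 [ 0.497  -0.0954  0.0293  0.0633] [ 0.4968 -0.0981] [229. 233. 238.] [-0.0009  0.1347  0.    ]
side [317. 322.] 550 [ 0.4946 -0.1807  0.0298  0.0635] [ 0.4931 -0.1842] [229. 233. 238.] [-0.0003  0.0493  0.    ]
side [324. 354.] 642 [ 0.4903 -0.2628  0.0292  0.0638] [ 0.4908 -0.2656] [229. 233. 238.] [-0.0018 -0.0329  0.    ]
```

View pics/side8.png

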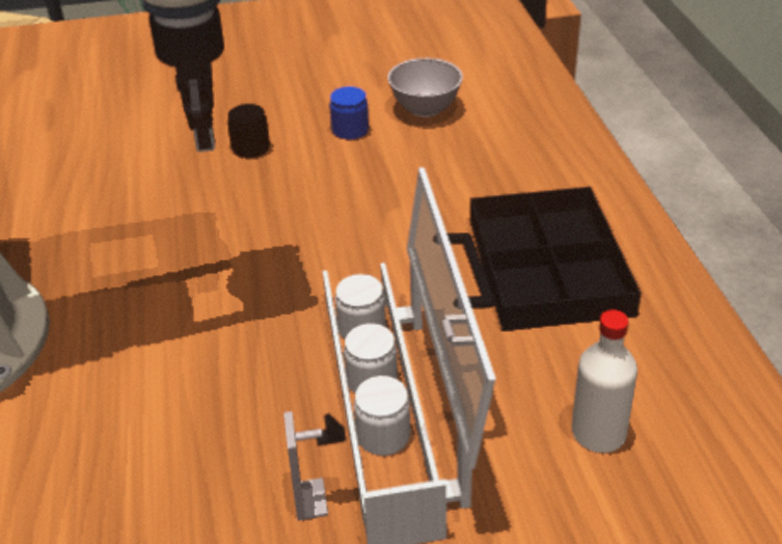

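View pics/top8.png

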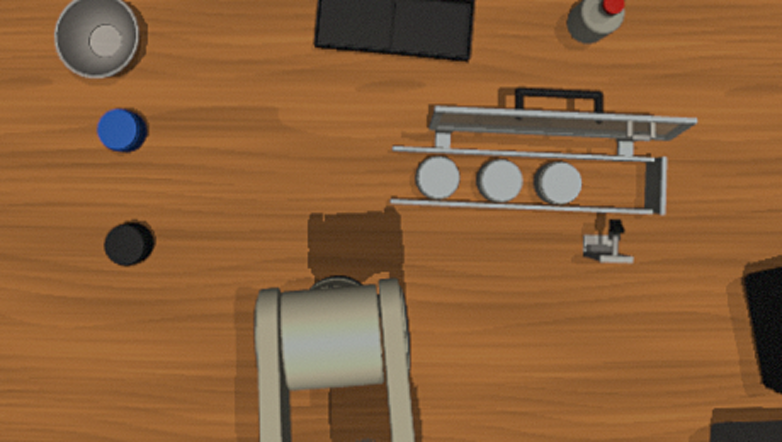

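```bash
python3 - <<'E'
from h import *
s,M=st(); print(tolane(s["ee_pos"]))
goto(lane(-.10,.10,.31),88);goto(lane(.14,.10,.31),88)
E
```

```text
t 15.88 p [0.348  0.0336 0.217 ] w -0.0003 F [ 0.2 -0.5 -0.2]
[[ 0.033  0.999 -0.003]
 [ 0.999 -0.033 -0.   ]
 [-0.    -0.003 -1.   ]]
[-0.15437263  0.2583089   0.21696815]
tool shift [-0.1584  0.0539 -0.0931]
turn deg [-0.15  0.01  0.09]
tool shift [-0.1588  0.2939 -0.0938]
turn deg [-0.15  0.01  0.09]
```

Request:
arm_command(deltas=[[[-0.03, 0, -0.045, 0, 0, 0, 0], [-0.06, 0, -0.093, 0, 0, 0, 0], [-0.1, 0.03, -0.093, 0, 0, 0, 0], [-0.135, 0.07, -0.093, 0, 0, 0, 0], [-0.158, 0.12, -0.093, 0, 0, 0, 0]]])

```text
time: 16.5
ee_pos: [0.4681, -0.1311, 0.3106]
orientation: [2.261, 2.18, 0.0]
ft_force: [-0.4, 0.4, 0.1]
width: 0.0004
```

Request:
arm_command(deltas=[[[0, 0.05, 0, 0, 0, 0, 0], [0, 0.1, 0, 0, 0, 0, 0], [0, 0.15, 0, 0, 0, 0, 0], [0, 0.174, 0, 0, 0, 0, 0], [0, 0.174, 0, 0, 0, 0, 0]]])

```text
time: 17.12
ee_pos: [0.6421, -0.1353, 0.309]
orientation: [-2.259, -2.182, 0.001]
ft_force: [-0.4, 0.6, 0.0]
width: 0.0
```

```bash
python3 - <<'E'
from h import *
s,M=st(); print(tolane(s["ee_pos"]))
goto(lane(.14,.10,.208),88)
c=cam("side"); cv2.imwrite("pics/s9.png",cv2.resize(c["pixels"][120:440,200:520],(600,600)))
E
```

```text
t 17.12 p [ 0.6421 -0.1353  0.309 ] w 0.0 F [-0.4  0.6  0. ]
[[ 0.035  0.999 -0.001]
 [ 0.999 -0.035  0.   ]
 [ 0.    -0.001 -1.   ]]
[0.14551344 0.09988535 0.30903723]
tool shift [ 1.00e-04 -5.40e-03  1.01e-01]
turn deg [-0.06 -0.01  0.02]
```

View pics/s9.png

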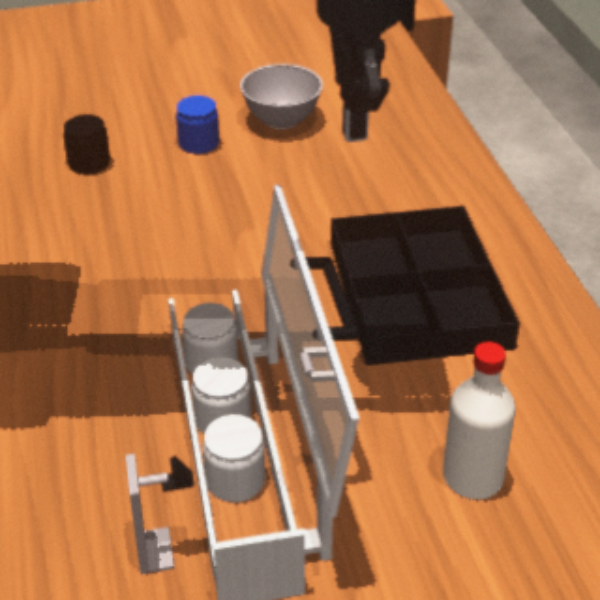

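Request:
arm_command(deltas=[[[0, 0, 0.05, 0, 0, 0, 0], [0, 0, 0.1, 0, 0, 0, 0], [0, -0.02, 0.1, 0, 0, 0, 0], [0, -0.035, 0.1, 0, 0, 0, 0], [0, -0.045, 0.1, 0, 0, 0, 0]]])

```text
time: 17.8
ee_pos: [0.595, -0.1339, 0.2115]
orientation: [2.26, 2.181, 0.001]
ft_force: [-0.8, -0.4, 1.2]
width: -0.0006
```

Request:
arm_command(deltas=[[[0, -0.012, 0, 0, 0, 0, 0], [0, -0.024, 0, 0, 0, 0, 0], [0, -0.036, 0, 0, 0, 0, 0], [0, -0.048, 0, 0, 0, 0, 0], [0, -0.06, 0, 0, 0, 0, 0]]])

```text
time: 18.42
ee_pos: [0.5349, -0.1315, 0.2103]
orientation: [-2.26, -2.182, 0.0]
ft_force: [0.4, -0.4, 0.8]
width: 0.0002
```

```bash
python3 - <<'E'
from h import *
s,M=st(); print(tolane(s["ee_pos"]))
c=cam("side"); cv2.imwrite("pics/s10.png",cv2.resize(c["pixels"][120:440,200:520],(600,600)))
E
```

```text
t 18.43 p [ 0.5349 -0.1315  0.2103] w 0.0002 F [ 0.4 -0.4  0.8]
[[ 0.035  0.999 -0.   ]
 [ 0.999 -0.035  0.   ]
 [ 0.    -0.    -1.   ]]
[0.03818421 0.09986919 0.2103046 ]
```

View pics/s10.png

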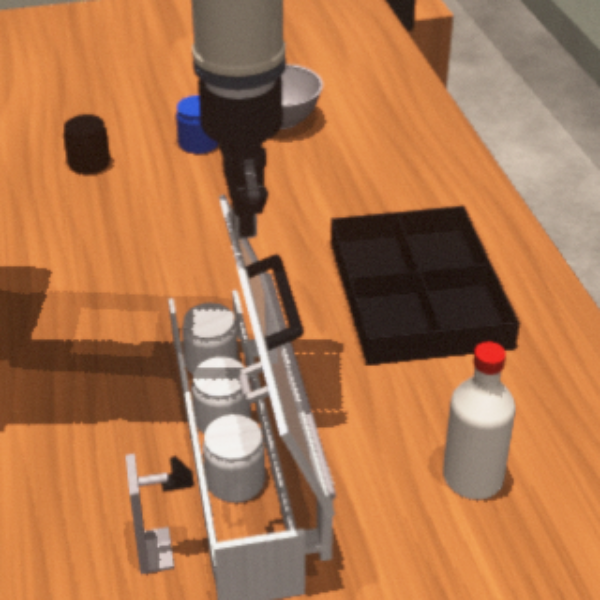

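Request:
arm_command(deltas=[[[0, -0.01, 0, 0, 0, 0, 0], [0, -0.02, 0, 0, 0, 0, 0], [0, -0.03, -0.01, 0, 0, 0, 0], [0, -0.03, -0.03, 0, 0, 0, 0], [0, -0.03, -0.06, 0, 0, 0, 0]]])

```text
time: 19.1
ee_pos: [0.5049, -0.1304, 0.2711]
orientation: [-2.26, -2.181, 0.001]
ft_force: [1.0, 0.1, -0.5]
width: -0.0002
```

Request:
arm_command(deltas=[[[0, 0, -0.02, 0, 0, 0, 0], [0, 0, -0.04, 0, 0, 0, 0], [0, 0, -0.04, 0, 0, 0, 0], [0, 0, -0.04, 0, 0, 0, 0], [0, 0, -0.04, 0, 0, 0, 0]]])

```text
time: 19.73
ee_pos: [0.5053, -0.1304, 0.3095]
orientation: [-2.259, -2.181, 0.001]
ft_force: [0.1, -0.2, -0.2]
width: -0.0
```

```bash
cat >> h.py <<'E'
def lid(c):
    W=c["W"]; ok=np.isfinite(W[...,0]); l=(W-L0)@np.stack([lx,ly,[0,0,1]],1)
    return l
E
python3 - <<'E'
from h import *
s,M=st(); print(tolane(s["ee_pos"]))
for n in("side","top"):
    c=cam(n); l=lid(c)
    m=(l[...,2]>.09)&(l[...,2]<.2)&(abs(l[...,0]-0)<.1)&(l[...,1]<.17)&(l[...,1]>-.18)
    for y in (-.15,-.12,-.05,0,.05,.15):
        for x in (-.05,-.03,-.01,.02,.04,.055):
            k=m&(abs(l[...,1]-y)<.006)&(abs(l[...,0]-x)<.008)
            if k.sum()>1: print(n,y,x,k.sum(),np.median(l[k][:,2]).round(4),l[k][:,2].max().round(4))
    cv2.imwrite(f"pics/{n}11.png",cv2.resize(c["pixels"][120:440,200:520],(600,600)))
E
```

```text
t 19.73 p [ 0.5053 -0.1304  0.3095] w -0.0 F [ 0.1 -0.2 -0.2]
[[ 0.035  0.999 -0.001]
 [ 0.999 -0.035  0.   ]
 [ 0.    -0.001 -1.   ]]
[0.00857945 0.09995598 0.30951616]
side -0.15 -0.05 43 0.1363 0.1395
side -0.15 -0.03 62 0.1298 0.1333
side -0.15 -0.01 58 0.1238 0.1278
side -0.15 0.02 54 0.116 0.1189
side -0.15 0.04 62 0.1103 0.1149
side -0.15 0.055 57 0.1078 0.1109
side -0.12 -0.05 51 0.1356 0.1413
side -0.12 -0.03 58 0.1298 0.1337
side -0.12 -0.01 57 0.1243 0.1283
side -0.12 0.02 57 0.1155 0.1204
side -0.12 0.04 50 0.11 0.1131
side -0.12 0.055 57 0.1076 0.1105
side -0.05 -0.05 37 0.1358 0.1389
side -0.05 -0.03 123 0.1523 0.1686
side -0.05 -0.01 48 0.1236 0.1272
side -0.05 0.02 46 0.1154 0.1186
side -0.05 0.04 46 0.1098 0.1134
side -0.05 0.055 46 0.1074 0.1104
side 0 -0.05 34 0.1357 0.1395
side 0 -0.03 48 0.1616 0.1671
side 0 -0.01 40 0.1232 0.1282
side 0 0.02 45 0.1153 0.1189
side 0 0.04 39 0.1095 0.1129
side 0 0.055 39 0.1068 0.1105
side 0.05 -0.05 29 0.1358 0.1397
side 0.05 -0.03 44 0.151 0.1661
side 0.05 -0.01 38 0.1234 0.1279
side 0.05 0.02 34 0.1147 0.1183
side 0.05 0.04 39 
[... 208 characters left out ...]
6
side 0.15 0.055 28 0.1075 0.1102
top -0.15 -0.05 25 0.1358 0.1417
top -0.15 -0.03 36 0.1282 0.1348
top -0.15 -0.01 37 0.1232 0.1302
top -0.15 0.02 35 0.1155 0.1187
top -0.15 0.04 35 0.1104 0.1167
top -0.15 0.055 34 0.107 0.115
top -0.12 -0.05 31 0.1342 0.1484
top -0.12 -0.03 41 0.129 0.133
top -0.12 -0.01 40 0.1239 0.1321
top -0.12 0.02 34 0.1152 0.122
top -0.12 0.04 39 0.1104 0.117
top -0.12 0.055 37 0.1071 0.1149
top 0 -0.05 14 0.1374 0.1419
top 0.05 -0.05 28 0.1361 0.1405
top 0.05 -0.03 4 0.1341 0.1448
top 0.15 -0.05 25 0.1343 0.1419
top 0.15 -0.03 38 0.1304 0.1362
top 0.15 -0.01 38 0.126 0.1345
top 0.15 0.02 35 0.118 0.1227
top 0.15 0.04 35 0.1124 0.1168
top 0.15 0.055 33 0.1096 0.1151
```

View pics/side11.png

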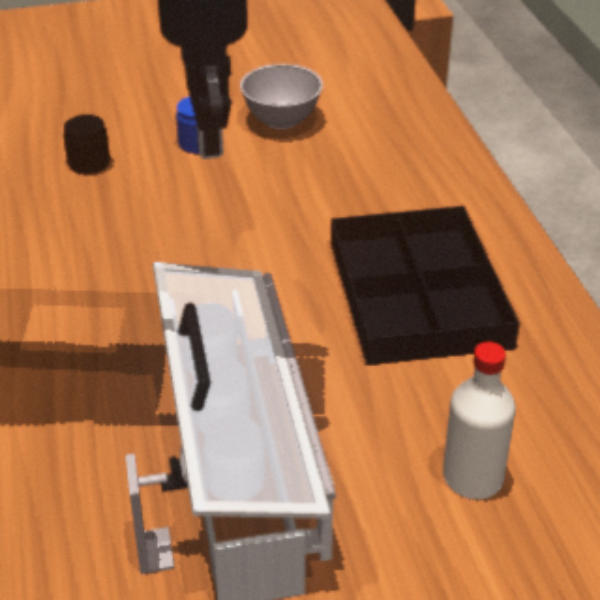

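View pics/top11.png

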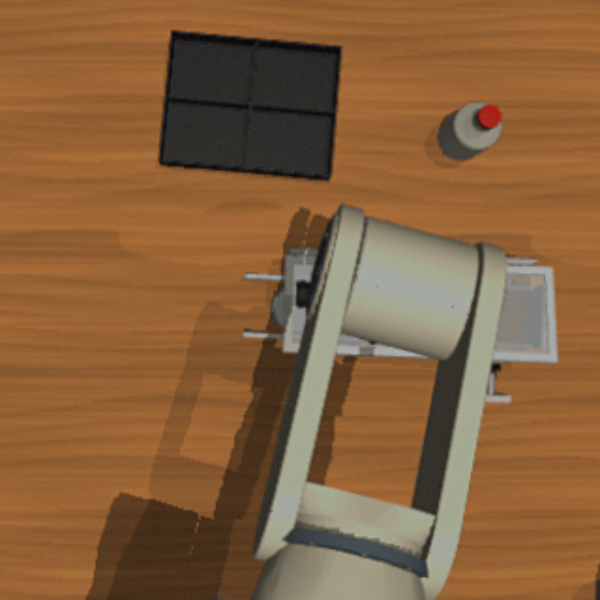

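```bash
python3 - <<'E'
from h import *
goto(lane(-.046,-.08,.165),88)
E
```

```text
tool shift [-0.18   -0.0546  0.1447]
turn deg [-0.07 -0.02 -0.01]
```

Request:
arm_command(deltas=[[[-0.045, -0.014, 0, 0, 0, 0, 0], [-0.09, -0.028, 0, 0, 0, 0, 0], [-0.135, -0.042, 0, 0, 0, 0, 0], [-0.18, -0.0545, 0.04, 0, 0, 0, 0], [-0.18, -0.0545, 0.09, 0, 0, 0, 0]]])

```text
time: 20.45
ee_pos: [0.4447, -0.3117, 0.22]
orientation: [2.261, 2.176, -0.0]
ft_force: [0.5, 0.2, -0.2]
width: -0.0001
```

Request:
arm_command(deltas=[[[0, 0, 0.03, 0, 0, 0, 0], [0, 0, 0.054, 0, 0, 0, 0], [0, 0, 0.054, 0, 0, 0, 0]]])

```text
time: 20.82
ee_pos: [0.4437, -0.3077, 0.1644]
orientation: [-2.257, -2.179, 0.001]
ft_force: [-0.5, -0.5, 0.8]
width: -0.0
```

```bash
python3 - <<'E'
from h import *
s,M=st(); print(tolane(s["ee_pos"]))
goto(lane(-.046,-.08,.115),88)
c=cam("side"); cv2.imwrite("pics/s12.png",cv2.resize(c["pixels"][200:440,240:480],(600,600)))
E
```

```text
t 20.82 p [ 0.4437 -0.3077  0.1644] w -0.0 F [-0.5 -0.5  0.8]
[[ 0.035  0.999 -0.004]
 [ 0.999 -0.035  0.003]
 [ 0.002 -0.004 -1.   ]]
[-0.04671628 -0.07936523  0.1644367 ]
tool shift [-0.0008  0.0009  0.0494]
turn deg [-0.21 -0.14 -0.02]
```

View pics/s12.png

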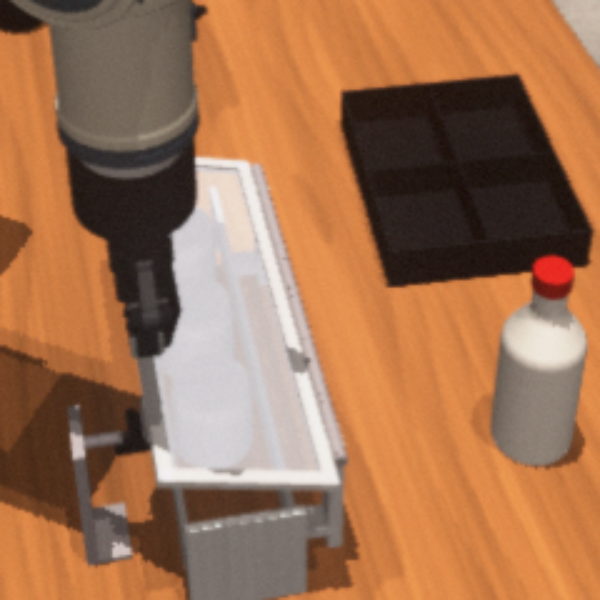

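Request:
arm_command(deltas=[[[0, 0, 0.015, 0, 0, 0, 0], [0, 0, 0.025, 0, 0, 0, 0], [0, 0, 0.033, 0, 0, 0, 0], [0, 0, 0.04, 0, 0, 0, 0], [0, 0, 0.046, 0, 0, 0, 0]]])

```text
time: 21.5
ee_pos: [0.4451, -0.3085, 0.12]
orientation: [2.26, 2.182, 0.0]
ft_force: [0.5, 0.4, -0.9]
width: -0.0
```

Request:
arm_command(deltas=[[[0, 0, 0.002, 0, 0, 0, 0], [0, 0, 0.004, 0, 0, 0, 0], [0, 0, 0.004, 0, 0, 0, 0]]])

```text
time: 21.88
ee_pos: [0.4451, -0.3085, 0.1164]
orientation: [2.26, 2.182, 0.0]
ft_force: [-0.1, -0.6, -0.3]
width: 0.0002
```

```bash
cat >> h.py <<'E'
def lidangle(c):
    l=lid(c)
    m=(l[...,2]>.085)&(l[...,2]<.2)&(l[...,1]<.157)&(l[...,1]>-.172)&((abs(l[...,1])>.07))&(l[...,0]>-.05)&(l[...,0]<.05)
    q=l[m]; z=np.polyfit(q[:,0],q[:,2],1); 
    r_=np.abs(np.polyval(z,q[:,0])-q[:,2])<.006; z=np.polyfit(q[r_,0],q[r_,2],1); print("lid slope",-z[0],"z@-50",np.polyval(z,-.05),r_.sum(),len(q))
E
python3 - <<'E'
from h import *
st()
c=cam("side"); lidangle(c); cv2.imwrite("pics/s13.png",cv2.resize(c["pixels"][200:440,240:480],(600,600)))
lidangle(cam("top"))
E
```

```text
t 21.88 p [ 0.4451 -0.3085  0.1164] w 0.0002 F [-0.1 -0.6 -0.3]
[[ 0.035  0.999  0.   ]
 [ 0.999 -0.035  0.   ]
 [ 0.     0.    -1.   ]]
lid slope 0.027937452155661697 z@-50 0.10627173197171119 2645 3793
lid slope 0.003114498680426901 z@-50 0.10426328222735487 2333 2427
```

View pics/s13.png

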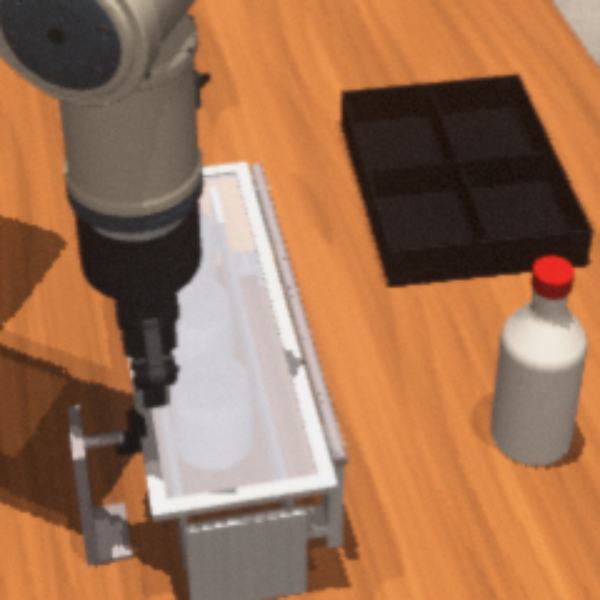

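Request:
arm_command(deltas=[[[0, 0, 0.002, 0, 0, 0, 0], [0, 0, 0.004, 0, 0, 0, 0]]])

```text
time: 22.22
ee_pos: [0.4451, -0.3085, 0.1124]
orientation: [2.26, 2.182, 0.0]
ft_force: [-0.5, -0.2, 0.6]
width: -0.0
```

Request:
arm_command(deltas=[[[0, 0, 0.001, 0, 0, 0, 0], [0, 0, 0.001, 0, 0, 0, 0]]])

```text
time: 22.48
ee_pos: [0.445, -0.3085, 0.112]
orientation: [2.26, 2.182, -0.0]
ft_force: [-1.8, 1.8, 7.7]
width: 0.0002
```

Request:
arm_command(deltas=[[[0, 0, -0.03, 0, 0, 0, 0], [0, 0, -0.08, 0, 0, 0, 0], [0, 0, -0.1, 0, 0, 0, 0.04], [0, 0, -0.1, 0, 0, 0, 0.04], [0, 0, -0.1, 0, 0, 0, 0.04]]])

```text
time: 23.1
ee_pos: [0.4445, -0.3081, 0.2104]
orientation: [-2.259, -2.181, 0.0]
ft_force: [0.6, -0.1, -0.2]
width: 0.0397
```

```bash
python3 - <<'E'
from h import *
s,M=st(); print(s["joints"].round(2))
c=cam("side"); lidangle(c)
for n in("side","top"):
    c=cam(n); l=lid(c); px=c["pixels"]
    m=(l[...,2]>.125)&(l[...,2]<.15)&(px.max(-1)<90)&(l[...,0]>-.08)&(l[...,0]<0)&(abs(l[...,1])<.1)
    if m.sum(): q=l[m]; print(n,m.sum(),np.median(q,0),np.percentile(q,3,axis=0),np.percentile(q,97,axis=0))
lidangle(c)
for y in (-2,178): goto(lane(-.04,0,.19),y)
E
```

```text
t 23.1 p [ 0.4445 -0.3081  0.2104] w 0.0397 F [ 0.6 -0.1 -0.2]
[[ 0.035  0.999 -0.001]
 [ 0.999 -0.035  0.001]
 [ 0.001 -0.001 -1.   ]]
[-0.61  0.25  1.84 -0.    1.05 -2.14]
lid slope 0.001401265839434862 z@-50 0.10426748521989812 3993 4044
side 65 [-0.03911347 -0.05358394  0.13620409] [-0.04384205 -0.05792183  0.1257933 ] [-0.03407734 -0.04520129  0.14194187]
top 255 [-0.03923471  0.00565639  0.13839084] [-0.04504573 -0.0448369   0.13076697] [-0.03385159  0.05247672  0.14358008]
lid slope 0.0010844787148701284 z@-50 0.10413027273414961 2743 2848
tool shift [0.0797 0.006  0.0202]
turn deg [-1.300e-01  3.000e-02  8.999e+01]
tool shift [0.0797 0.006  0.0202]
turn deg [-3.000e-02 -1.300e-01 -9.001e+01]
```

Request:
arm_command(deltas=[[[0.02, 0.0, 0, 0, 0, 10, 0.04], [0.04, 0.003, 0, 0, 0, 20, 0.04], [0.06, 0.006, 0, 0, 0, 30, 0.04], [0.08, 0.006, 0, 0, 0, 40, 0.04], [0.08, 0.006, 0, 0, 0, 50, 0.04]]])

```text
time: 23.88
ee_pos: [0.4534, -0.2274, 0.2105]
orientation: [-2.971, -1.015, 0.002]
ft_force: [0.3, -0.7, -0.4]
width: 0.0404
```

Request:
arm_command(deltas=[[[0, 0, 0, 0, 0, 10, 0.04], [0, 0, 0, 0, 0, 20, 0.04], [0, 0, 0, 0, 0, 30, 0.04], [0, 0, 0, 0, 0, 40, 0.04], [0, 0, 0, 0, 0, 40, 0.04]]])

```text
time: 24.5
ee_pos: [0.4535, -0.2286, 0.2106]
orientation: [-3.141, 0.053, 0.002]
ft_force: [0.0, 0.2, -0.8]
width: 0.04
```

```bash
python3 - <<'E'
from h import *
s,M=st(); print(s["joints"].round(2),tolane(s["ee_pos"]))
goto(lane(-.0395,0,.124),-2)
E
```

```text
t 24.5 p [ 0.4535 -0.2286  0.2106] w 0.04 F [ 0.   0.2 -0.8]
[[ 0.999 -0.034 -0.001]
 [-0.034 -0.999  0.001]
 [-0.001 -0.001 -1.   ]]
[-0.47  0.2   1.91 -0.    1.03 -0.44] [-3.97321256e-02  5.68490149e-06  2.10646677e-01]
tool shift [0.0003 0.0001 0.0866]
turn deg [-0.03  0.07  0.06]
```

Request:
arm_command(deltas=[[[0, 0, 0.03, 0, 0, 0, 0.04], [0, 0, 0.06, 0, 0, 0, 0.04], [0, 0, 0.08, 0, 0, 0, 0.04], [0, 0, 0.085, 0, 0, 0, 0.04], [0, 0, 0.085, 0, 0, 0, 0.04]]])

```text
time: 25.12
ee_pos: [0.4538, -0.2288, 0.1264]
orientation: [-3.141, 0.052, 0.001]
ft_force: [-0.6, 0.8, 0.5]
width: 0.0404
```

Request:
arm_command(deltas=[[[0, 0, 0, 0, 0, 0, 0.02], [0, 0, 0, 0, 0, 0, 0.006], [0, 0, 0, 0, 0, 0, 0.006], [0, 0, 0, 0, 0, 0, 0.006], [0, 0, 0, 0, 0, 0, 0.006]]])

```text
time: 25.75
ee_pos: [0.4546, -0.229, 0.1273]
orientation: [3.14, -0.055, 0.003]
ft_force: [0.9, 1.7, 6.0]
width: 0.0096
```

```bash
python3 - <<'E'
from h import *
s,M=st(); print(tolane(s["ee_pos"]))
c=cam("side"); lidangle(c); cv2.imwrite("pics/s14.png",cv2.resize(c["pixels"][200:440,240:480],(600,600)))
E
```

```text
t 25.75 p [ 0.4546 -0.229   0.1273] w 0.0096 F [0.9 1.7 6. ]
[[ 0.999 -0.035  0.002]
 [-0.035 -0.999 -0.001]
 [ 0.002  0.001 -1.   ]]
[-0.03859822 -0.0003906   0.12733911]
lid slope 0.0011247622933936916 z@-50 0.10429562252906317 3405 3464
```

View pics/s14.png

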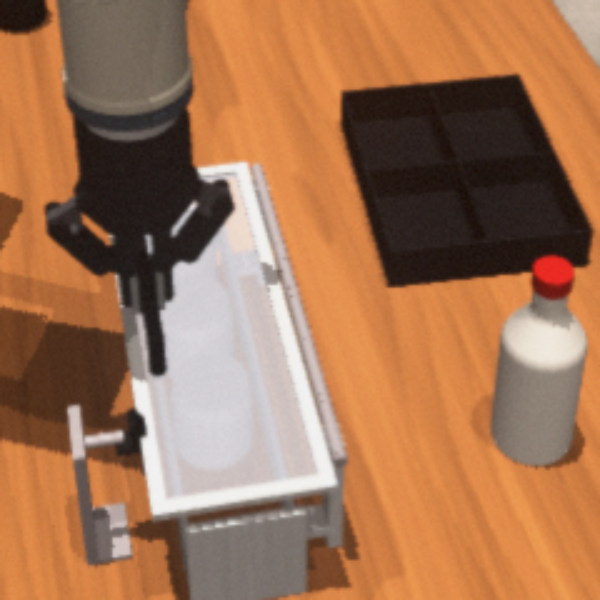

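The bar is held. Tug up in small steps.

Request:
arm_command(deltas=[[[0, 0, -0.002, 0, 0, 0, 0.006], [0, 0, -0.004, 0, 0, 0, 0.006], [0, 0, -0.005, 0, 0, 0, 0.006]]])

```text
time: 26.18
ee_pos: [0.456, -0.2291, 0.1317]
orientation: [3.14, -0.056, 0.007]
ft_force: [12.2, 0.5, -9.7]
width: 0.0099
```

Request:
arm_command(deltas=[[[0, 0, -0.001, 0, 0, 0, 0.006], [0, 0, -0.002, 0, 0, 0, 0.006]]])

```text
time: 26.42
ee_pos: [0.4567, -0.2292, 0.1336]
orientation: [3.14, -0.056, 0.009]
ft_force: [16.3, 1.3, -12.4]
width: 0.0096
```

```bash
python3 - <<'E'
from h import *
s,M=st(); print(tolane(s["ee_pos"]))
c=cam("side"); lidangle(c)
E
```

```text
t 26.43 p [ 0.4567 -0.2292  0.1336] w 0.0096 F [ 16.3   1.3 -12.4]
[[ 0.999 -0.036  0.006]
 [-0.036 -0.999 -0.001]
 [ 0.006  0.001 -1.   ]]
[-0.03647533 -0.00044737  0.13363221]
lid slope 0.06242812483806552 z@-50 0.11116511174409958 3359 3414
```

Request:
arm_command(deltas=[[[0, 0, -0.001, 0, 0, 0, 0.006], [0, 0, -0.002, 0, 0, 0, 0.006], [0, 0, -0.002, 0, 0, 0, 0.006]]])

```text
time: 26.85
ee_pos: [0.457, -0.2291, 0.1347]
orientation: [3.14, -0.056, 0.01]
ft_force: [18.1, -0.3, -24.1]
width: 0.0096
```

```bash
python3 - <<'E'
from h import *
s,M=st(); print(tolane(s["ee_pos"]))
c=cam("side"); lidangle(c)
E
```

```text
t 26.85 p [ 0.457  -0.2291  0.1347] w 0.0096 F [ 18.1  -0.3 -24.1]
[[ 0.999 -0.036  0.006]
 [-0.036 -0.999 -0.001]
 [ 0.006  0.001 -1.   ]]
[-0.03621941 -0.00040307  0.13472952]
lid slope 0.06665726199222184 z@-50 0.111640381815041 3344 3412
```

The catch holds against 24 N. Lower back, release and back off.

Request:
arm_command(deltas=[[[0, 0, 0.003, 0, 0, 0, 0.006], [0, 0, 0.006, 0, 0, 0, 0.006], [0, 0, 0.009, 0, 0, 0, 0.006], [0, 0, 0.009, 0, 0, 0, 0.02], [0, 0, 0.009, 0, 0, 0, 0.04]]])

```text
time: 27.52
ee_pos: [0.453, -0.2286, 0.1261]
orientation: [-3.141, 0.055, 0.002]
ft_force: [-0.5, -0.1, 0.3]
width: 0.0367
```

Request:
arm_command(deltas=[[[0, 0, 0, 0, 0, 0, 0.04], [0, 0, 0, 0, 0, 0, 0.04], [0, 0, -0.03, 0, 0, 0, 0.04], [0, 0, -0.08, 0, 0, 0, 0.04], [0, 0, -0.13, 0, 0, 0, 0.04]]])

```text
time: 28.15
ee_pos: [0.4534, -0.2286, 0.2576]
orientation: [-3.141, 0.055, 0.001]
ft_force: [0.7, -0.1, 0.4]
width: 0.0398
```

Request:
arm_command(deltas=[[[-0.05, 0, 0, 0, 0, 0, 0.04], [-0.1, 0, 0, 0, 0, 0, 0.04], [-0.12, -0.05, 0, 0, 0, 0, 0.04], [-0.12, -0.11, 0, 0, 0, 0, 0.04], [-0.12, -0.17, 0, 0, 0, 0, 0.04]]])

```text
time: 28.78
ee_pos: [0.3394, -0.0535, 0.2567]
orientation: [3.141, -0.059, 0.002]
ft_force: [1.6, 0.1, 0.1]
width: 0.0397
```

```bash
python3 - <<'E'
from h import *
s,M=st()
for n in("side","top"):
    c=cam(n); lidangle(c); cv2.imwrite(f"pics/{n}15.png",c["pixels"])
    for t in tins(c): print(n,*t)
E
```

```text
t 28.77 p [ 0.3394 -0.0535  0.2567] w 0.0397 F [1.6 0.1 0.1]
[[ 0.999 -0.037  0.001]
 [-0.037 -0.999 -0.   ]
 [ 0.001  0.    -1.   ]]
lid slope -0.000229224467354384 z@-50 0.10416897150922336 4547 4601
side [349. 165.] 193 [0.6911 0.3792 0.0647 0.0582] [0.6887 0.3817] [120. 128. 146.]
side [304. 177.] 231 [0.5561 0.345  0.0313 0.0628] [0.5576 0.3413] [197.  87.  53.]
side [249. 188.] 133 [0.4048 0.33   0.0295 0.0628] [0.4109 0.3245] [20. 26. 38.]
lid slope -0.0005828893941303892 z@-50 0.1041459690845612 3473 3593
top [153. 199.] 313 [0.6887 0.3821 0.0606 0.0592] [0.6921 0.3881] [116. 125. 133.]
top [169. 256.] 459 [0.5583 0.3459 0.0292 0.0639] [0.5586 0.3455] [159.  87.  45.]
top [349. 283.] 71 [ 0.4994 -0.0756  0.0209  0.0633] [ 0.4997 -0.0723] [154. 156. 151.]
top [173. 324.] 433 [0.4    0.3335 0.0283 0.064 ] [0.4008 0.3334] [38. 39. 40.]
```

View pics/side15.png

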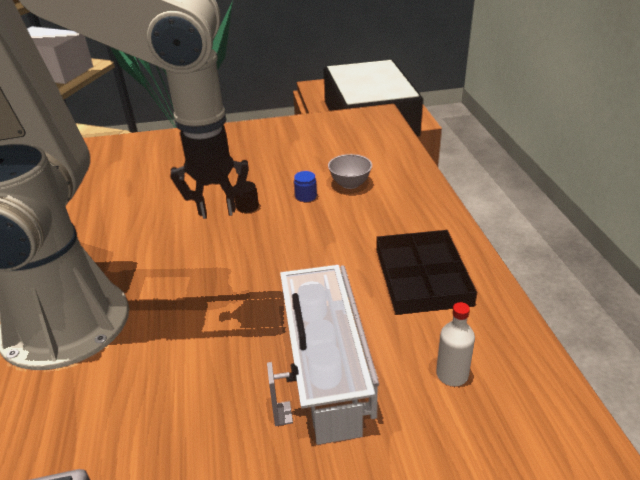

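View pics/top15.png

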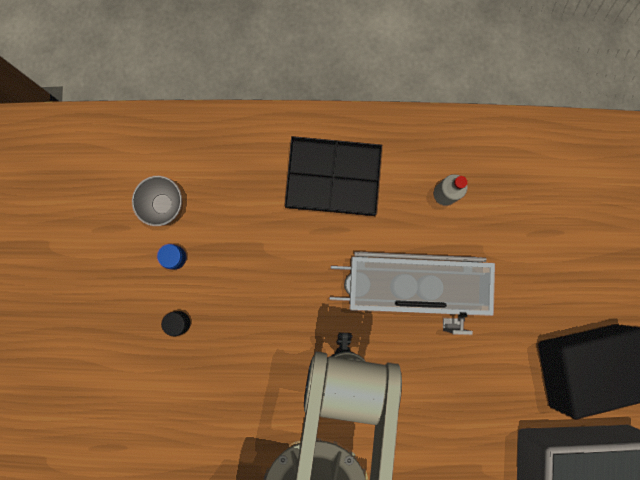

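```bash
python3 - <<'E'
from h import *
c=cam("top"); cv2.imwrite("pics/t16.png",cv2.resize(c["pixels"][235:335,320:510],(798,420),interpolation=cv2.INTER_CUBIC))
for y in(.135,.05,-.03): print(y,proj(c,lane(0,y,.064)).round(0))
c=cam("side"); cv2.imwrite("pics/s16.png",cv2.resize(c["pixels"][250:450,240:400],(480,600),interpolation=cv2.INTER_CUBIC))
for y in(.135,.05,-.03): print(y,proj(c,lane(0,y,.064)).round(0))
E
```

```text
0.135 [[359. 284.]]
0.05 [[395. 285.]]
-0.03 [[429. 287.]]
0.135 [[311. 290.]]
0.05 [[317. 320.]]
-0.03 [[324. 351.]]
```

View pics/t16.png

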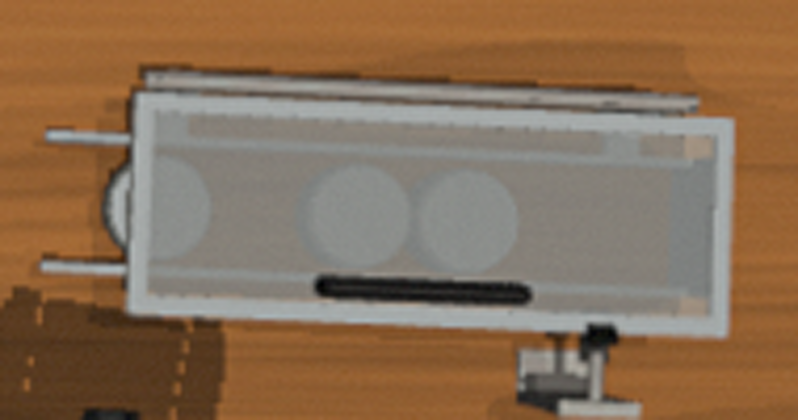

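View pics/s16.png

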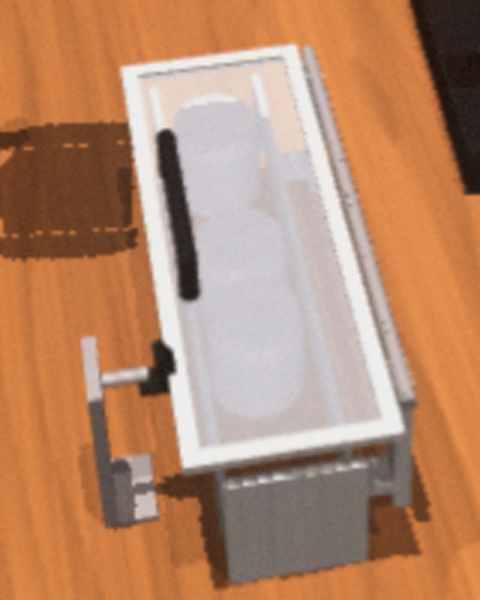

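```bash
python3 -c "
from station import r
print(r.close_job())"
```

```text
the job is handed in; nothing more can be done
None
```

The job is handed in. All three tins are in the lane and the lid is shut and caught. It took about 29 s of the 210 s allowed.

- **Tins:** I gripped each tin at table level and slid it into the lane. The last pictures show all three upright in single file. The one nearest the mouth has its edge about 30 mm inside it.
- **Lid:** I pushed the lid past upright from behind, and it fell to rest ajar at about 0.27 rad. Pressing near its free edge took it past the catch, and it then read about 0 rad.
- **Tug check:** I gripped the handle and pulled up. The lid rose to about 0.06 rad and held against about 24 N, so I did not press it again. After release it read 0.00 rad in both cameras.
- **What changed unexpectedly:** between placing the last tin and the final look, the middle tin moved about 24 mm along the lane, probably the announced knock. It is still upright and between the rails, now touching its neighbour, so I left it.
- **Bystanders and look-alikes:** I touched none of the tray, bowl, sauce bottle or the blue and black tins, and they look unmoved. In the last measurements the bowl and the two look-alikes had not moved; I checked the tray and bottle by eye only.

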